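Gauge the kiln posts against the setting master

TASK

The kiln posts for the fusing kiln must be matched to 100 mm before a shelf is laid on them. On the bench comparator, click the stop turret round to its 100 mm stud (the second longest), lay the steel master in the saddles and let go, and turn the dial's bezel until its zero bar stands under the needle; leave the bezel so and put the master back on its oak rest. Then gauge the posts one at a time in any order, letting go of each in the saddles to read it and putting it away before the next is gauged: those whose needle stops between the two brass limit tabs go on the wooden rack, lying across both rails, the others into the grey plastic bin; leave everything else on the bench where it is.

Things in the scene. Friction and masses are not known exactly. Their poses are not given: they have to be found in the camera images.
- gauge: Bench comparator, fixed: dark iron bed 76 x 286 mm, its top 18 mm above the bench. Origin under the middle of the saddles; y along the bed (-153 to +133 mm). Two steel saddles at y = +-31 mm, turret on the +y side (axis at y = +96 mm), sprung plunger and dial on the -y side (dial axis at y = -122 mm). Measuring axis: along y at x = 0, 53 mm above the bench.
- gauge_seat (a point): Middle of the measuring axis (gauge x = y = 0, 53 mm above the bench), where the centre of a seated 100 mm piece lies, its length along gauge y. The saddles are 14 mm long in y, floors 40 mm above the bench and about 30 mm wide between cheeks that flare outwards up to 54 mm; 48 mm are free between the saddles, so fingers can straddle the piece there.
- turret (a joint): Angle of the stop turret in rad, counterclockwise from above. Detents at 0, 0.7, 1.4, 2.1 bring the studs for 120, 110, 100, 90 mm (26, 36, 46, 56 mm long from the axis) to face the plunger; at 1.4 the stud's tip is at gauge y = +50 mm. Starts in the first or second detent. Takes up to 0.3 N m; let go, it snaps into the nearest detent.
- turret_grip (a point): Centre of the turret's black bar knob, on the turret's axis, 91 mm above the bench. The bar is 46 mm long, 16 mm thick and 24 mm high (79 to 103 mm above the bench). The point's x axis runs along the bar and turns with it.
- plunger (a joint): How far the plunger is pushed in, m: 0 (free, tip at gauge y = -45.5 mm) to 0.018; spring 2.6 to 6.2 N. Above its domed tip a smooth lead-in plate slopes back at 30 degrees from upright to 82 mm height, so a piece lowered between stud and plunger pushes it aside, and once let go is pushed along against the stud. 100 mm leaves it at about 0.0042. Leave 4 to 6 mm to the stud while lowering.
- needle (a joint): Angle of the needle in rad, clockwise from above, 0 with a free plunger: it is geared to the plunger at 0.30 rad per mm (about 1.25 with a 100 mm piece seated).
- bezel (a joint): Angle of the bezel in rad, clockwise from above, -2.6 to 4.0, stays where it is left. The zero bar stands under the needle when this angle equals the needle's.
- bezel_zero (a point): Middle of the broad black zero bar on the white dial face, 18 mm from the dial's axis. The face turns with the bezel, a knurled aluminium ring of 58 mm diameter, 67 to 82 mm above the bench, gripped from above across its outside (the case below it is 52 mm wide). Two brass tabs on the rim, 0.40 rad either side of the zero bar, are the limits.
- needle_tip (a point): Point near the tip of the thin black needle, 18 mm from the dial's axis, at the height of bezel_zero.
- master: Setting master: a square steel bar 26 x 26 x 100 mm (0.3 kg) with a black ribbed plastic grip round its middle 42 mm (27 mm wide). Origin at its centre; y along its length. Starts on its oak rest.
- rest: Oak rest of the master, fixed, on a 3 mm glass sheet: two end blocks at y = +-37 mm with 34 mm wide notches, cheeks 27 mm high, joined by a spine 18 mm wide and 10 mm high. Origin under its centre; the master lies along its y axis, centre 27 mm above the origin. Between the end blocks (56 mm) fingers can reach down beside the spine.
- post_1: Kiln post: square buff clay bar 26 x 26 mm, nominally 100 mm long (0.12 kg). All look alike, but some are 2.5 to 3 mm short or long (needle 0.7 to 0.9 rad off zero), which only gauging tells. Origin at its centre, y along its length; any long side may face up. Starts on the bench; two or three of the four are present.
- post_2: Kiln post: square buff clay bar 26 x 26 mm, nominally 100 mm long (0.12 kg). All look alike, but some are 2.5 to 3 mm short or long (needle 0.7 to 0.9 rad off zero), which only gauging tells. Origin at its centre, y along its length; any long side may face up. Starts on the bench; two or three of the four are present.
- post_3: Kiln post: square buff clay bar 26 x 26 mm, nominally 100 mm long (0.12 kg). All look alike, but some are 2.5 to 3 mm short or long (needle 0.7 to 0.9 rad off zero), which only gauging tells. Origin at its centre, y along its length; any long side may face up. Starts on the bench; two or three of the four are present.
- post_4: Kiln post: square buff clay bar 26 x 26 mm, nominally 100 mm long (0.12 kg). All look alike, but some are 2.5 to 3 mm short or long (needle 0.7 to 0.9 rad off zero), which only gauging tells. Origin at its centre, y along its length; any long side may face up. Starts on the bench; two or three of the four are present.
- rack: Wooden rack for good posts, fixed, 140 mm (x) by 154 mm (y), origin under its centre. Two rails along y at x = +-34 mm, 14 mm wide, tops 18 mm above the bench; end strips 28 mm high leave 124 mm in x, side strips 34 mm high leave 142 mm in y. Posts lie along x across both rails, centre 31 mm up, side by side at y = -30 and +30 mm; fingers can reach down between the rails.
- bin: Grey plastic bin for the others, fixed, 152 mm (x) by 150 mm (y) outside, walls 4 mm thick and 45 mm high, floor 4 mm, origin under its centre. Room for two posts along x side by side, at y = -31 and +31 mm.
- layout_block: Bystander, loose: hardwood stop block 38 x 85 x 24 mm, origin under its centre, y along its length.
- foil_roll: Bystander, loose: flat black roll of foil tape, 54 x 72 x 11 mm, origin under its centre.
- flux_pot: Bystander, loose: round green-lidded pot, 52 mm wide, 30 mm high, on the glass sheet, origin under its centre.
- stone: Bystander, loose: dark dressing stone 24 x 100 x 13 mm, origin under its centre, y along its length.
Things that resemble listed ones, but are neither listed nor needed, are in the scene too. Leave any green look-alike of the post_1 alone.

How it is judged:
On the way, in this order (a step that is already met when the one before it is completed fails the run):
1. the turret rests in its 100 mm detent (value of joint turret between 1.28 and 1.52 rad and contact force between the fingers and turret below 0.5 N), for 0.3 s.
2. the master lies released in the saddles, against the 100 mm stud and the plunger (value of joint turret between 1.28 and 1.52 rad and horizontal distance between master and gauge_seat below 0.008 m and z of master in the frame of gauge between 0.047 and 0.06 m and angle between the y axis of master and the y axis of gauge, either way round below 0.1 rad and contact force between the fingers and master below 0.3 N and linear speed of master below 0.02 m/s and value of joint needle above 1 rad), for 0.3 s.
3. with the master seated, the bezel is released with its zero bar under the needle (within 3 mm at the mark, about 0.17 rad) (value of joint turret between 1.28 and 1.52 rad and horizontal distance between master and gauge_seat below 0.008 m and z of master in the frame of gauge between 0.047 and 0.06 m and angle between the y axis of master and the y axis of gauge, either way round below 0.1 rad and contact force between the fingers and master below 0.3 N and linear speed of master below 0.02 m/s and distance between bezel_zero and needle_tip below 0.003 m and contact force between the fingers and bezel below 0.5 N), for 0.5 s.
4. a post lies released in the saddles in the master's stead (value of joint turret between 1.28 and 1.52 rad and ((horizontal distance between post_1 and gauge_seat below 0.008 m and z of post_1 in the frame of gauge between 0.047 and 0.06 m and angle between the y axis of post_1 and the y axis of gauge, either way round below 0.1 rad and contact force between the fingers and post_1 below 0.3 N and linear speed of post_1 below 0.02 m/s) or (horizontal distance between post_2 and gauge_seat below 0.008 m and z of post_2 in the frame of gauge between 0.047 and 0.06 m and angle between the y axis of post_2 and the y axis of gauge, either way round below 0.1 rad and contact force between the fingers and post_2 below 0.3 N and linear speed of post_2 below 0.02 m/s) or (horizontal distance between post_3 and gauge_seat below 0.008 m and z of post_3 in the frame of gauge between 0.047 and 0.06 m and angle between the y axis of post_3 and the y axis of gauge, either way round below 0.1 rad and contact force between the fingers and post_3 below 0.3 N and linear speed of post_3 below 0.02 m/s) or (horizontal distance between post_4 and gauge_seat below 0.008 m and z of post_4 in the frame of gauge between 0.047 and 0.06 m and angle between the y axis of post_4 and the y axis of gauge, either way round below 0.1 rad and contact force between the fingers and post_4 below 0.3 N and linear speed of post_4 below 0.02 m/s)) and value of joint needle above 0.2 rad and not ((x of post_1 in the frame of rack between -0.014 and 0.014 m and y of post_1 in the frame of rack between -0.068 and 0.068 m and z of post_1 in the frame of rack between 0.026 and 0.037 m and angle between post_1's own y axis and vertical between 1.47 and 1.67 rad and angle between the y axis of post_1 and the x axis of rack, either way round below 0.25 rad) or (x of post_1 in the frame of bin between -0.072 and 0.072 m and y of post_1 in the frame of bin between -0.071 and 0.071 m and z of post_1 in the frame of bin between 0 and 0.05 m) or (x of post_2 in the frame of rack between -0.014 and 0.014 m and y of post_2 in the frame of rack between -0.068 and 0.068 m and z of post_2 in the frame of rack between 0.026 and 0.037 m and angle between post_2's own y axis and vertical between 1.47 and 1.67 rad and angle between the y axis of post_2 and the x axis of rack, either way round below 0.25 rad) or (x of post_2 in the frame of bin between -0.072 and 0.072 m and y of post_2 in the frame of bin between -0.071 and 0.071 m and z of post_2 in the frame of bin between 0 and 0.05 m) or (x of post_3 in the frame of rack between -0.014 and 0.014 m and y of post_3 in the frame of rack between -0.068 and 0.068 m and z of post_3 in the frame of rack between 0.026 and 0.037 m and angle between post_3's own y axis and vertical between 1.47 and 1.67 rad and angle between the y axis of post_3 and the x axis of rack, either way round below 0.25 rad) or (x of post_3 in the frame of bin between -0.072 and 0.072 m and y of post_3 in the frame of bin between -0.071 and 0.071 m and z of post_3 in the frame of bin between 0 and 0.05 m) or (x of post_4 in the frame of rack between -0.014 and 0.014 m and y of post_4 in the frame of rack between -0.068 and 0.068 m and z of post_4 in the frame of rack between 0.026 and 0.037 m and angle between post_4's own y axis and vertical between 1.47 and 1.67 rad and angle between the y axis of post_4 and the x axis of rack, either way round below 0.25 rad) or (x of post_4 in the frame of bin between -0.072 and 0.072 m and y of post_4 in the frame of bin between -0.071 and 0.071 m and z of post_4 in the frame of bin between 0 and 0.05 m))), for 0.3 s.
5. another post is gauged after one has been put away (value of joint turret between 1.28 and 1.52 rad and ((horizontal distance between post_1 and gauge_seat below 0.008 m and z of post_1 in the frame of gauge between 0.047 and 0.06 m and angle between the y axis of post_1 and the y axis of gauge, either way round below 0.1 rad and contact force between the fingers and post_1 below 0.3 N and linear speed of post_1 below 0.02 m/s) or (horizontal distance between post_2 and gauge_seat below 0.008 m and z of post_2 in the frame of gauge between 0.047 and 0.06 m and angle between the y axis of post_2 and the y axis of gauge, either way round below 0.1 rad and contact force between the fingers and post_2 below 0.3 N and linear speed of post_2 below 0.02 m/s) or (horizontal distance between post_3 and gauge_seat below 0.008 m and z of post_3 in the frame of gauge between 0.047 and 0.06 m and angle between the y axis of post_3 and the y axis of gauge, either way round below 0.1 rad and contact force between the fingers and post_3 below 0.3 N and linear speed of post_3 below 0.02 m/s) or (horizontal distance between post_4 and gauge_seat below 0.008 m and z of post_4 in the frame of gauge between 0.047 and 0.06 m and angle between the y axis of post_4 and the y axis of gauge, either way round below 0.1 rad and contact force between the fingers and post_4 below 0.3 N and linear speed of post_4 below 0.02 m/s)) and value of joint needle above 0.2 rad and ((x of post_1 in the frame of rack between -0.014 and 0.014 m and y of post_1 in the frame of rack between -0.068 and 0.068 m and z of post_1 in the frame of rack between 0.026 and 0.037 m and angle between post_1's own y axis and vertical between 1.47 and 1.67 rad and angle between the y axis of post_1 and the x axis of rack, either way round below 0.25 rad) or (x of post_1 in the frame of bin between -0.072 and 0.072 m and y of post_1 in the frame of bin between -0.071 and 0.071 m and z of post_1 in the frame of bin between 0 and 0.05 m) or (x of post_2 in the frame of rack between -0.014 and 0.014 m and y of post_2 in the frame of rack between -0.068 and 0.068 m and z of post_2 in the frame of rack between 0.026 and 0.037 m and angle between post_2's own y axis and vertical between 1.47 and 1.67 rad and angle between the y axis of post_2 and the x axis of rack, either way round below 0.25 rad) or (x of post_2 in the frame of bin between -0.072 and 0.072 m and y of post_2 in the frame of bin between -0.071 and 0.071 m and z of post_2 in the frame of bin between 0 and 0.05 m) or (x of post_3 in the frame of rack between -0.014 and 0.014 m and y of post_3 in the frame of rack between -0.068 and 0.068 m and z of post_3 in the frame of rack between 0.026 and 0.037 m and angle between post_3's own y axis and vertical between 1.47 and 1.67 rad and angle between the y axis of post_3 and the x axis of rack, either way round below 0.25 rad) or (x of post_3 in the frame of bin between -0.072 and 0.072 m and y of post_3 in the frame of bin between -0.071 and 0.071 m and z of post_3 in the frame of bin between 0 and 0.05 m) or (x of post_4 in the frame of rack between -0.014 and 0.014 m and y of post_4 in the frame of rack between -0.068 and 0.068 m and z of post_4 in the frame of rack between 0.026 and 0.037 m and angle between post_4's own y axis and vertical between 1.47 and 1.67 rad and angle between the y axis of post_4 and the x axis of rack, either way round below 0.25 rad) or (x of post_4 in the frame of bin between -0.072 and 0.072 m and y of post_4 in the frame of bin between -0.071 and 0.071 m and z of post_4 in the frame of bin between 0 and 0.05 m))), for 0.3 s.
At the end, for the whole second after the job is handed in: Turret in its 100 mm detent, bezel within 0.25 rad of where the master's zero is, master on its rest (within 12 mm), each 100 mm post across both rack rails (within 14 mm of the rack's middle, 0.25 rad askew), each short or long post in the bin, all at rest (value of joint turret between 1.28 and 1.52 rad and value of joint bezel between 1 and 1.5 rad and horizontal distance between master and rest below 0.012 m and z of master in the frame of rest between 0.022 and 0.032 m and angle between the y axis of master and the y axis of rest, either way round below 0.12 rad and x of post_1 in the frame of rack between -0.014 and 0.014 m and y of post_1 in the frame of rack between -0.068 and 0.068 m and z of post_1 in the frame of rack between 0.026 and 0.037 m and angle between post_1's own y axis and vertical between 1.47 and 1.67 rad and angle between the y axis of each of post_1, post_3 and the x axis of rack, either way round below 0.25 rad and x of post_3 in the frame of rack between -0.014 and 0.014 m and y of post_3 in the frame of rack between -0.068 and 0.068 m and z of post_3 in the frame of rack between 0.026 and 0.037 m and angle between post_3's own y axis and vertical between 1.47 and 1.67 rad and x of post_2 in the frame of bin between -0.072 and 0.072 m and y of post_2 in the frame of bin between -0.071 and 0.071 m and z of post_2 in the frame of bin between 0 and 0.05 m and x of post_4 in the frame of bin between -0.072 and 0.072 m and y of post_4 in the frame of bin between -0.071 and 0.071 m and z of post_4 in the frame of bin between 0 and 0.05 m and linear speed of each of post_1, post_2, post_3, post_4, master below 0.02 m/s); the robot touches nothing.
It fails at once if a bystander (stop block, foil roll, flux pot, dressing stone) is pushed more than 3 cm aside or a pot toppled (distance of any of layout_block, foil_roll, flux_pot, stone from where it was at the start of the episode above 0.03 m or angle between flux_pot's own z axis and vertical above 0.6 rad).
Of post_1, post_2, post_3, post_4 only 2 to 3 are there at a start; the rules pass over those that are not, and their reading is None.
At some moment in a run one of post_1, post_2, post_3, post_4 may be knocked a few centimetres aside while the robot is not near it.
Once in a run the grip may slacken for a moment while it holds something.
It also fails if it takes over 210 s, if anything falls off the work surface, if the arm or the gripper's body presses on something with over 40 N, if the wrist force passes 120 N, or if a joint passes its speed limit or range.

ROBOT

A 7-joint arm with a two-finger parallel gripper is mounted at the origin on a cart in front of the work surface, level with it; the furniture and walls round the work are solid. World frame = base frame: x ahead of the robot, y to its left, z up, the work surface at z = 0. Lengths are in m, angles in rad, forces in N, time in s.
With the tool pointing down it reaches from about 0.425 to 0.875 m from the base axis. Payload 8.4 kg.
Tool frame: the origin (TCP) lies between the finger pads; the fingertips stand 11 mm ahead of it and the grasp point (between the pads) lies 8 mm behind it; z points along the fingers, y is the direction in which the jaws open and shut (so a half turn about z gives the same grasp; the last joint's range is limited). The gripper opens to 87 mm and grips with 3 to 60 N. Pads are 19 mm wide; open, the fingers measure 117 mm over their backs; the gripper's body (75 mm by 190 mm) begins 51 mm behind the grasp point.
Start: joints at [1.218, 0.333, 0.04, 1.465, -0.013, 1.343, -0.059], TCP at [0.163, -0.629, 0.234] pointing down, gripper open.
Joint ranges: [-2.58, 2.58], [-0.38, 2.09], [-1.3, 1.39], [0.25, 2.4], [-1.5, 4.64], [0.08, 2.09], [-2.65, 2.65]. Speed limits (rad/s): [2.22, 2.22, 2.79, 2.79, 3.14, 3.14, 3.14].

INTERFACE

Orientations are given as [roll, pitch, yaw] about the fixed x, y, z axes, in that order (R = Rz(yaw) Ry(pitch) Rx(roll)).
In Python, from station import r, optics, order gives the robot as it stands.
- The arm moves only by the tool drive_tool, never from a script. Its argument "rows" is a list that holds one entry, the list of rows, each a list of 7 numbers: the turn, a rotation vector about the world's x, y, z in rad, then the shift along the world's x, y, z in mm, then the finger opening in mm, from 0 to 87. A call has 1 to 12 rows; each row is the pose to reach, as a shift and turn from the pose commanded when the call began; what a row does not reach only later rows make up. A row lasts 1/8 s, in which the tool goes at most 62.5 mm and 10.7 degrees, less where a joint would pass 70% of its speed; a pose out of reach is approached as far as the arm can. A call with a gripper value outside its range is refused whole. The fingers move at their own pace and stop on an object; "force" is the grip in N (left out, the last holds). Time passes only in rows, so rows that repeat a pose let the fingers close. It gives the time, the measured TCP pose, the force and the opening at its end, in the units of the state.
- r.observe(): the state, without advancing time (a new reading comes with each control period).
- optics.grab_frame(name): name is "side" or "top"; returns the picture (420x560x3 uint8, red, green, blue); there is no depth.
- optics.camera_model(name): a dict with "fx", "fy", "cx", "cy" (pixels), "R" (3x3) and "t" (3): a world point X has camera coordinates R X + t. Camera axes: x right, y down, z forward; pixel columns grow to the right and rows downward; lengths in m; the calibration is good to about 2 mm. A picture is of the moment at which its call begins. camera_model takes no time and is no camera call.
- order.job_done(): hands the job in, once; it reports no verdict.
The state is a dict: "t": time; "q": joint angles; "qd": joint speeds; "tau": joint torques, N m; "tcp_pos": TCP position; "tool_rot": TCP orientation; "wrist_force": force on the tool from outside, world axes, zero at the start; "moment": the same for the moment, N m; "grip_width": finger opening in m.
Only numpy, scipy, OpenCV 4.12 (cv2) and the standard library are available. Lean on these libraries where they do the work, as an engineer would, in place of code of your own. Each camera call takes 0.05 s, during which the arm holds its last target. There are 200 camera calls.

## Working session

There is one attempt and no reset: what is moved stays moved. The work goes in short steps, Python scripts to look and compute and a tool call to move; the robot and the scene stay as the last step left them, time stands still between calls to the robot, and variables do not carry over. Pictures are saved under pics/ and viewed, about 12 in all and at most 16, crops included, and the job is handed in when it is done.

Besides the shell and the picture viewer there is one more tool, called by a JSON object that holds its "op" and its "data", one argument or row to a line. drive_tool: Moves the arm, as the interface text tells. Its arguments: {"type":"object","properties":{"rows":{"type":"array","items":{"type":"array","items":{"type":"array","items":{"type":"number"}}}},"force":{"type":"number"}},"required":["rows"]}

```bash
ls; mkdir -p pics
cat > h.py <<'E'
import numpy as np, cv2
from station import r, optics, order
def grab(n,name=None):
    im=cv2.cvtColor(np.array(optics.grab_frame(n)),cv2.COLOR_RGB2BGR)
    if name: cv2.imwrite('pics/'+name,im)
    return im
def cast(n,u,v,z):
    c=optics.camera_model(n);R=np.array(c['R']);t=np.array(c['t'])
    d=R.T@np.array([(u-c['cx'])/c['fx'],(v-c['cy'])/c['fy'],1]);o=-R.T@t
    return o+d*(z-o[2])/d[2]
def proj(n,X):
    c=optics.camera_model(n);p=np.array(c['R'])@np.array(X)+np.array(c['t'])
    return np.array([c['fx']*p[0]/p[2]+c['cx'],c['fy']*p[1]/p[2]+c['cy']])
E
python3 - <<'E'
from h import *
t=grab('top','t0.png');s=grab('side','s0.png')
for n in('top','side'):
    c=optics.camera_model(n);print(n,c['fx'],(-np.array(c['R']).T@np.array(c['t'])).round(3),np.array(c['R']).round(2).tolist())
print(r.observe())
E
```

```text
pics
top 504.9834477958294 [0.348 0.017 1.376] [[0.01, -1.0, -0.0], [-0.99, -0.0, -0.13], [0.13, 0.0, -0.99]]
side 535.0889135902729 [0.121 1.1   0.812] [[-0.94, -0.35, -0.02], [-0.18, 0.51, -0.84], [0.31, -0.79, -0.54]]
{'t': 0.1, 'q': array([ 1.21779384,  0.33381423,  0.03987926,  1.46617619, -0.01339348,
        1.34329417, -0.05852056]), 'qd': array([-7.07923497e-05, -1.10687659e-03, -8.59664799e-05, -4.54190311e-03,
       -3.98914685e-04,  1.62800426e-03,  1.47827833e-03]), 'tau': array([ 4.18120762e-03, -6.57806969e+01,  1.34036120e+00, -4.04708505e+01,
       -5.96297882e-02,  4.10374836e-02,  6.96000006e-05]), 'tcp_pos': array([ 0.1630753 , -0.62879389,  0.23276836]), 'tool_rot': array([-3.14017033e+00,  1.02650979e-04,  2.53762334e-01]), 'wrist_force': array([-0.08696524,  0.34189719, -0.18547362]), 'moment': array([-0.02259493, -0.01310968,  0.01760666]), 'grip_width': 0.08706142332127309}
```

View pics/t0.png

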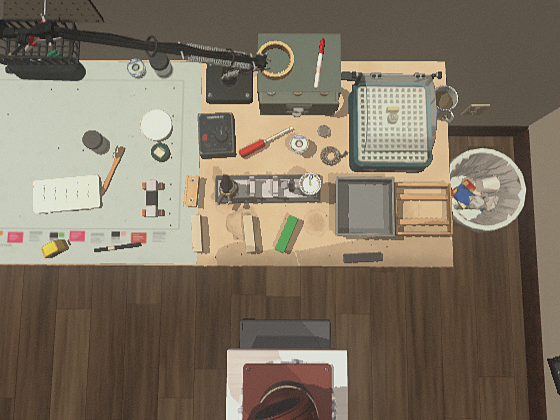

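View pics/s0.png

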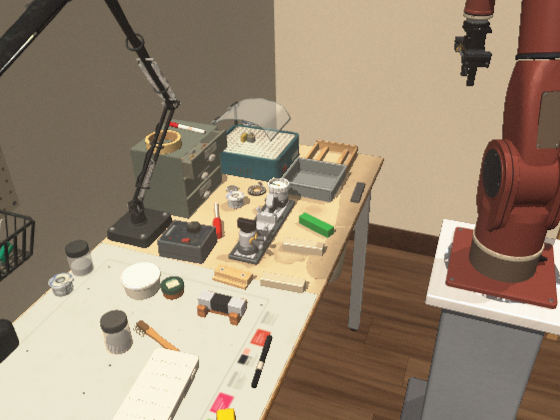

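Run:
```python
import cv2,numpy as np
t=cv2.imread('pics/t0.png');s=cv2.imread('pics/s0.png')
a=cv2.resize(t[165:270,130:330],(800,420),interpolation=cv2.INTER_CUBIC)
cv2.imwrite('pics/c0.png',a)
b=cv2.resize(s[140:330,180:390],(796,720)[:2] and (663,600),interpolation=cv2.INTER_CUBIC)
cv2.imwrite('pics/c1.png',b)
```

```text
(no output)
```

View pics/c0.png

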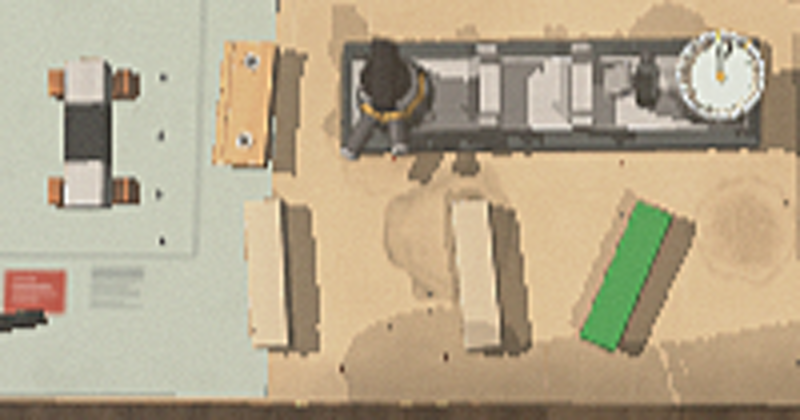

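View pics/c1.png

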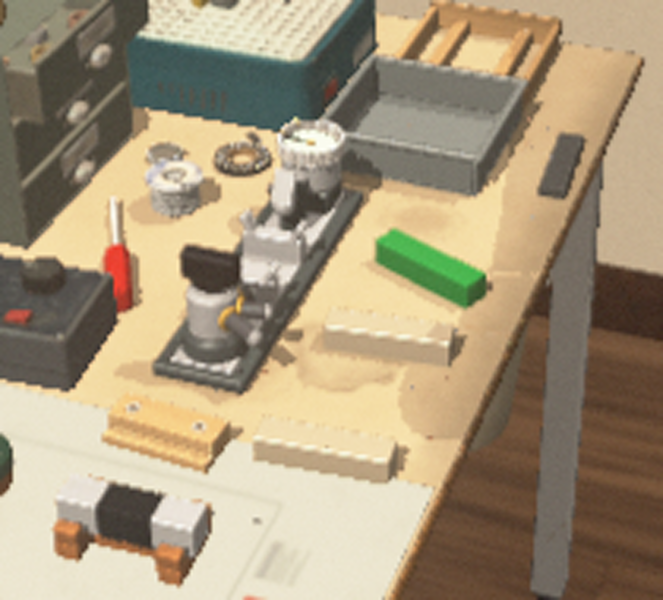

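Run:
```python
from h import *
t=cv2.imread('pics/t0.png');s=cv2.imread('pics/s0.png')
h=cv2.cvtColor(t,cv2.COLOR_BGR2HSV)
for n,(u,v) in dict(postA=(197,233),postB=(249,233),bench=(235,262),bench2=(290,215),paper=(150,222),bed=(217,190),bedtop=(250,200),steel=(152,184),binin=(365,205),grip=(152,197)).items(): print(n,h[v,u])
P=lambda cx,cy:(130+cx/4-.375,165+cy/4-.375)
pts=dict(bedTL=(343,40,.018),bedTR=(762,37,.018),bedBL=(342,157,.018),bedBR=(762,150,.018),dial=(721,76,.080),sadL=(488,83,.05),sadR=(581,83,.05),
 blockL=(86,132,.04),A1=(262,200,.026),A2=(282,200,.026),A3=(288,347,.026),A4=(251,347,.026))
for n,(a,b,z) in pts.items(): print(n,cast('top',*P(a,b),z).round(4))
def rect(mask,z,n):
    cs,_=cv2.findContours(mask,0,1)
    for c in cs:
        if cv2.contourArea(c)>120:
            q=cv2.boxPoints(cv2.minAreaRect(c)); print(n,cv2.boundingRect(c),cv2.contourArea(c),[cast('top',*p,z)[:2].round(3).tolist() for p in q], cast('top',*cv2.minAreaRect(c)[0],z)[:2].round(4))
m=cv2.inRange(h,(8,20,205),(24,75,255)); m[:, :180]=0;m[:,280:]=0;m[:213]=0
rect(m,.026,'post')
m=cv2.inRange(h,(0,0,0),(180,255,70));m[:180]=0;m[225:]=0;m[:,:140]=0;m[:,170:]=0
rect(m,.0305+.01,'grip')
g=cv2.inRange(h,(0,0,60),(180,40,150));m=g.copy();m[:170]=0;m[245:]=0;m[:,:330]=0;m[:,397:]=0
rect(m,.045,'bin')
m=cv2.inRange(h,(5,60,90),(25,255,255));m[:175]=0;m[240:]=0;m[:,:396]=0;m[:,460:]=0
rect(m,.03,'rack')
```

```text
postA [ 18  65 220]
postB [ 17  68 218]
bench [ 17  88 168]
bench2 [ 37  79 146]
paper [ 35  21 202]
bed [30 25 91]
bedtop [17 41 88]
steel [ 16  23 208]
binin [ 24  18 139]
grip [26 24 85]
bedTL [0.6161 0.1972 0.018 ]
bedTR [ 0.6196 -0.0896  0.018 ]
bedBL [0.5353 0.196  0.018 ]
bedBR [ 0.5415 -0.0891  0.018 ]
dial [ 0.5812 -0.0579  0.08  ]
sadL [0.5811 0.0956 0.05  ]
sadR [0.5814 0.0337 0.05  ]
blockL [0.5483 0.3649 0.04  ]
A1 [0.5047 0.2482 0.026 ]
A2 [0.5048 0.2347 0.026 ]
A3 [0.4061 0.2281 0.026 ]
A4 [0.406  0.2528 0.026 ]
post (227, 350, 53, 53) 1006.0 [[0.151, 0.156], [0.152, 0.02], [0.022, 0.02], [0.021, 0.153]] [0.0862 0.0872]
post (243, 215, 12, 36) 240.0 [[0.504, 0.121], [0.506, 0.097], [0.411, 0.086], [0.408, 0.11]] [0.4569 0.1036]
post (191, 214, 11, 37) 273.5 [[0.505, 0.261], [0.506, 0.237], [0.41, 0.229], [0.408, 0.253]] [0.4572 0.2449]
bin (336, 177, 59, 60) 3164.5 [[0.606, -0.13], [0.607, -0.285], [0.448, -0.281], [0.448, -0.128]] [ 0.5265 -0.2063]
rack (396, 175, 64, 65) 3630.0 [[0.615, -0.294], [0.616, -0.465], [0.442, -0.458], [0.442, -0.29]] [ 0.528  -0.3766]
```

Run:
```python
from h import *
t=cv2.imread('pics/t0.png');s=cv2.imread('pics/s0.png')
G=np.array([.5805,.0643]);y=.01
def gp(a,b,z): return [G[0]+a*np.cos(y)-b*np.sin(y),G[1]+a*np.sin(y)+b*np.cos(y),z]
def st(th,k,L,z=.053):
    a=-np.pi/2-0.7*k+th; return gp(L*np.cos(a),.096+L*np.sin(a),z)
out=[]
for n,im,(x0,y0,x1,y1),f in(('top',t,(205,165,335,210),6),('side',s,(225,170,305,270),6)):
    o=cv2.resize(im[y0:y1,x0:x1],None,fx=f,fy=f,interpolation=cv2.INTER_CUBIC)
    def dot(X,c):
        p=(proj(n,X)-[x0,y0]+.5)*f; cv2.circle(o,tuple(int(v) for v in p),3,c,-1)
    for k,L in enumerate((.026,.036,.046,.056)): dot(st(0,k,L),(0,0,255)); dot(st(.7,k,L),(255,0,0))
    dot(gp(0,.096,.103),(0,255,255)); dot(gp(0,-.122,.08),(255,0,255))
    m=cv2.inRange(im[y0:y1,x0:x1],(0,0,0),(62,62,62))
    nn,l,stt,c=cv2.connectedComponentsWithStats(m)
    for i in range(1,nn):
        if stt[i,4]>15:
            q=np.argwhere(l==i)[:,::-1].astype(np.float32)+[x0,y0]; rr=cv2.minAreaRect(q.astype(np.float32))
            print(n,stt[i],rr,[cast(n,*p,.095)[:2].round(3).tolist() for p in cv2.boxPoints(rr)])
    out.append(o)
cv2.imwrite('pics/d_t.png',out[0]);cv2.imwrite('pics/d_s.png',out[1]);
H=np.zeros((600,800,3),np.uint8);a=out[0];b=cv2.resize(out[1],(264,330));H[:270,:780]=a;H[270:,:264]=b
m=t[165:245,325:458];H[270:270+320,268:268+532]=cv2.resize(m,None,fx=4,fy=4,interpolation=cv2.INTER_CUBIC);cv2.imwrite('pics/d.png',H)
```

```text
(no output)
```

View pics/d.png

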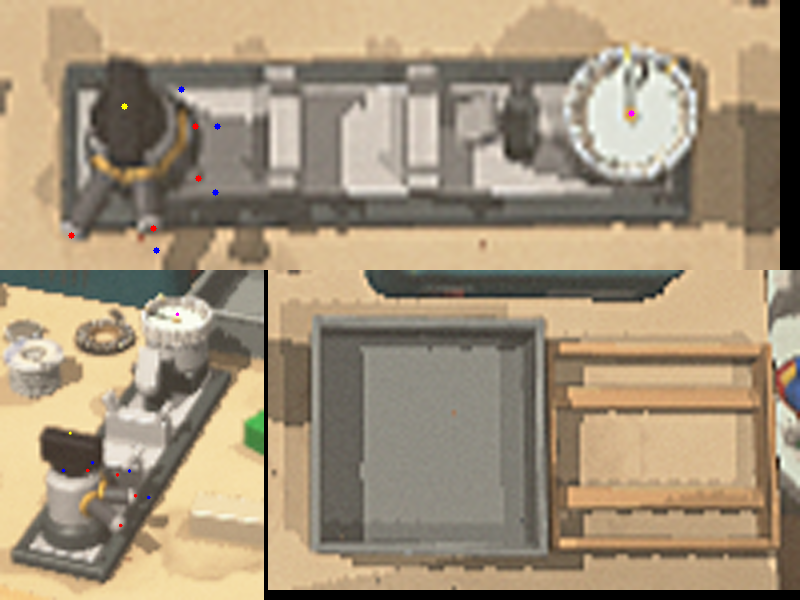

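Run:
```python
from h import *
for a,b in(((43,430),(103,443)),):
    P=[cast('side',u/3.3+225-.5,(v-270)/3.3+170-.5,.103) for u,v in(a,b)]
    d=P[0]-P[1];print(P,np.linalg.norm(d),np.arctan2(d[1],d[0]))
t=cv2.imread('pics/t0.png')
for thr in(45,55,65,75):
    m=(t[172:196,215:240].max(2)<thr).astype(np.uint8)
    print(thr);[print(''.join('#' if v else '.' for v in row)) for row in m] if thr in(55,75) else 0
# rack/bin
f=lambda u,v,z:cast('top',325+(u-268)/4-.4,165+(v-270)/4-.4,z).round(4)
print('bin',f(313,318,.045),f(547,320,.045),f(313,553,.045),f(548,551,.045))
print('rack L strip outer',f(552,345,.034),f(552,548,.034),'R',f(770,345,.034),f(778,548,.034))
print('rails',f(572,397,.018),f(755,397,.018),f(572,495,.018),f(757,497,.018),'ends',f(660,350,.028),f(660,544,.028))
```

```text
[array([0.59950492, 0.16303592, 0.103     ]), array([0.55254163, 0.16377355, 0.103     ])] 0.04696908002901857 -0.01570508424898731
45
55
.........................
.........................
.........................
.........................
.........................
.........................
.........................
.........................
.........................
.........................
.........................
.........................
.........................
.........................
.........................
.........................
.........................
.........................
.........................
.........................
............#............
.........................
.........................
.........................
65
75
.........................
.........................
.........................
.........................
........#.####...........
.............#...........
........#...##...........
.............##..........
.......#.....##..........
.......#.....###.........
......##..#..####..##....
.....###....###.#....#...
.....#....#...###........
.....##.....##..#........
......##.....#.###....#..
......##.....####.....#..
.......#.....###......#..
............###.......#..
........#...##........#..
........######........#..
.........#####...........
.........................
..................#......
.........#......#.##.....
bin [ 0.607  -0.1296  0.045 ] [ 0.6064 -0.2862  0.045 ] [ 0.4493 -0.128   0.045 ] [ 0.4514 -0.283   0.045 ]
rack L strip outer [ 0.5914 -0.2917  0.034 ] [ 0.4543 -0.2882  0.034 ] R [ 0.5921 -0.4385  0.034 ] [ 0.455  -0.4384  0.034 ]
rails [ 0.5584 -0.308   0.018 ] [ 0.5591 -0.4324  0.018 ] [ 0.4915 -0.3062  0.018 ] [ 0.4907 -0.4311  0.018 ] ends [ 0.5894 -0.366   0.028 ] [ 0.4578 -0.3618  0.028 ]
```

{"op": "drive_tool", "data": {
  "rows": [
    [[0,0,-0.13,150,130,-10,87],[0,0,-0.25,250,230,-10,87],[0,0,-0.25,330,330,-10,87],[0,0,-0.25,330,330,-10,87],[0,0,-0.25,330,330,-10,87],[0,0,-0.25,330,330,-10,87],[0,0,-0.25,416,500,-10,87],[0,0,-0.25,416,600,-10,60],[0,0,-0.25,416,700,-10,60],[0,0,-0.25,416,789,-10,60],[0,0,-0.25,416,789,-10,60],[0,0,-0.25,416,789,-10,60]]
  ],
  "force": 20
}}

```text
t: 1.6
tcp_pos: [0.5426, -0.0096, 0.2238]
tool_rot: [3.141, 0.0, 0.003]
wrist_force: [1.7, -0.5, 0.4]
grip_width: 0.0604
```

{"op": "drive_tool", "data": {
  "rows": [
    [[0,0,0,36,120,0,45],[0,0,0,36,170,0,45],[0,0,0,36,170,0,45],[0,0,0,36,170,0,45],[0,0,0,36,170,0,45],[0,0,0,36,170,0,45],[0,0,0,36,170,0,45]]
  ]
}}

```text
t: 2.48
tcp_pos: [0.5789, 0.1572, 0.224]
tool_rot: [3.141, -0.0, 0.002]
wrist_force: [-0.2, -0.5, 0.0]
grip_width: 0.0451
```

{"op": "drive_tool", "data": {
  "rows": [
    [[0,0,0,0,2,-60,45],[0,0,0,0,2,-110,45],[0,0,0,0,2,-132,45],[0,0,0,0,2,-132,45],[0,0,0,0,2,-132,45],[0,0,0,0,2,-132,5],[0,0,0,0,2,-132,5],[0,0,0,0,2,-132,5],[0,0,0,0,2,-132,5],[0,0,0,0,2,-132,5]]
  ]
}}

```text
t: 3.72
tcp_pos: [0.5788, 0.1607, 0.0921]
tool_rot: [-3.141, -0.0, 0.004]
wrist_force: [-0.5, 0.4, 2.7]
grip_width: 0.0156
```

Holding the 16 mm bar. Turn +1.4 rad.

{"op": "drive_tool", "data": {
  "rows": [
    [[0,0,0.15,0,0,0,5],[0,0,0.3,0,0,0,5],[0,0,0.45,0,0,0,5],[0,0,0.6,0,0,0,5],[0,0,0.75,0,0,0,5],[0,0,0.9,0,0,0,5],[0,0,1.05,0,0,0,5],[0,0,1.2,0,0,0,5],[0,0,1.35,0,0,0,5],[0,0,1.42,0,0,0,5],[0,0,1.42,0,0,0,5],[0,0,1.42,0,0,0,5]]
  ]
}}

```text
t: 5.22
tcp_pos: [0.5786, 0.161, 0.0921]
tool_rot: [3.142, -0.0, 1.422]
wrist_force: [-2.4, 1.1, 4.2]
grip_width: 0.016
```

{"op": "drive_tool", "data": {
  "rows": [
    [[0,0,0,0,0,0,40],[0,0,0,0,0,0,50],[0,0,0,0,0,0,50],[0,0,0,0,0,50,50],[0,0,0,0,0,110,50],[0,0,0,0,0,140,50],[0,0,0,-60,-10,140,50],[0,0,0,-120,0,140,50],[0,0,0,-150,0,140,50],[0,0,0,-150,0,140,50],[0,0,0,-150,0,140,50]]
  ]
}}

```text
t: 6.6
tcp_pos: [0.4295, 0.1602, 0.2322]
tool_rot: [3.141, 0.0, 1.423]
wrist_force: [-0.9, -0.2, -0.5]
grip_width: 0.0499
```

Run:
```python
from h import *
t=grab('top','t1.png');s=grab('side','s1.png')
G=np.array([.5805,.0643]);y=.01
def gp(a,b,z): return [G[0]+a*np.cos(y)-b*np.sin(y),G[1]+a*np.sin(y)+b*np.cos(y),z]
a=cv2.resize(t[165:210,205:335],None,fx=6,fy=6,interpolation=cv2.INTER_CUBIC)
d=cv2.resize(t[172:196,298:322],(320,320),interpolation=cv2.INTER_CUBIC)
e=cv2.resize(s[175:205,262:297],(370,320),interpolation=cv2.INTER_CUBIC)
H=np.zeros((600,800,3),np.uint8);H[:270,:780]=a;H[275:595,:320]=d;H[275:595,330:700]=e;cv2.imwrite('pics/e.png',H)
print(proj('top',gp(0,-.122,.08)),proj('side',gp(0,-.122,.08)),r.observe()['tcp_pos'])
```

```text
[309.80800499 183.42795243] [278.32624376 182.86713023] [0.42950457 0.16048942 0.23188032]
```

View pics/e.png

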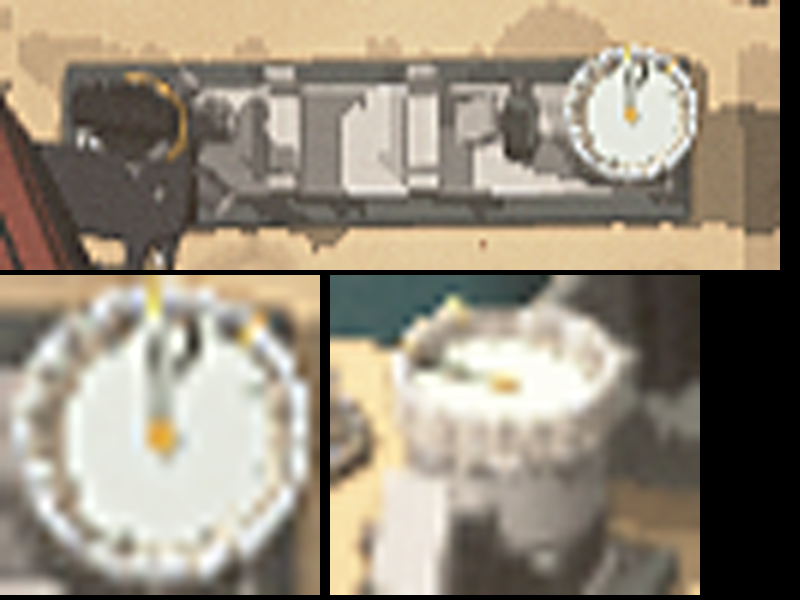

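{"op": "drive_tool", "data": {
  "rows": [
    [[0,0,-0.18,30,50,-20,60],[0,0,-0.36,60,100,-40,60],[0,0,-0.54,90,150,-60,60],[0,0,-0.72,119,204,-80,60],[0,0,-0.9,119,204,-80,60],[0,0,-1.08,119,204,-80,60],[0,0,-1.26,119,204,-80,60],[0,0,-1.42,119,204,-80,60],[0,0,-1.42,119,204,-80,60],[0,0,-1.42,119,204,-80,60]]
  ]
}}

```text
t: 7.95
tcp_pos: [0.5481, 0.3647, 0.1507]
tool_rot: [3.141, 0.001, 0.004]
wrist_force: [-0.7, 0.3, -0.5]
grip_width: 0.0602
```

Run:
```python
from h import *
o=r.observe();print(o['tcp_pos'],o['tool_rot'])
f=lambda a,b,z:cast('top',130+a/4-.375,165+b/4-.375,z).round(4)
print('grip',f(65,103,.0435),f(111,103,.0435),f(66,160,.0435),f(111,160,.0435),'ends',f(87,59,.043),f(89,206,.043))
s=cv2.imread('pics/s0.png');m=cv2.inRange(s,(0,0,0),(75,75,75));m[:285]=0;m[325:]=0;m[:,:200]=0;m[:,245:]=0
n,l,st,c=cv2.connectedComponentsWithStats(m)
for i in range(1,n):
  if st[i,4]>40: print(st[i],c[i],cast('side',*c[i],.035))
```

```text
[0.54807048 0.36467142 0.15069515] [3.14135101e+00 1.46562544e-03 3.79317714e-03]
grip [0.5673 0.3788 0.0435] [0.5675 0.3481 0.0435] [0.5288 0.3766 0.0435] [0.529  0.3466 0.0435] ends [0.5974 0.3654 0.043 ] [0.4981 0.3602 0.043 ]
[211 294  20  19 252] [219.96428571 302.78174603] [0.54766613 0.37281936 0.035     ]
```

{"op": "drive_tool", "data": {
  "rows": [
    [[0,0,0.045,0,-2,-50,55],[0,0,0.045,0,-2,-90,55],[0,0,0.045,0,-2,-120,55],[0,0,0.045,0,-2,-129,55],[0,0,0.045,0,-2,-129,55],[0,0,0.045,0,-2,-129,55],[0,0,0.045,0,-2,-129,15],[0,0,0.045,0,-2,-129,15],[0,0,0.045,0,-2,-129,15],[0,0,0.045,0,-2,-129,15],[0,0,0.045,0,-2,-129,15]]
  ],
  "force": 35
}}

```text
t: 9.32
tcp_pos: [0.5477, 0.3631, 0.0232]
tool_rot: [-3.141, -0.0, 0.049]
wrist_force: [-1.0, 1.0, 2.0]
grip_width: 0.0257
```

{"op": "drive_tool", "data": {
  "rows": [
    [[0,0,0,0,0,40,15],[0,0,0,0,0,90,15],[0,0,0,0,0,140,15],[0,0,0.18,8,-40,140,15],[0,0,0.36,16,-80,140,15],[0,0,0.54,24,-120,140,15],[0,0,0.72,32,-160,140,15],[0,0,0.9,33,-200,140,15],[0,0,1.08,33,-240,140,15],[0,0,1.26,33,-280,140,15],[0,0,1.44,33,-304,140,15],[0,0,1.532,33,-304,140,15]]
  ]
}}

```text
t: 10.82
tcp_pos: [0.5805, 0.0549, 0.162]
tool_rot: [-3.14, 0.002, 1.581]
wrist_force: [0.4, 0.6, -2.5]
grip_width: 0.0255
```

{"op": "drive_tool", "data": {
  "rows": [
    [[0,0,0,0,0,0,15],[0,0,0,0,0,0,15],[0,0,0,0,0,0,15]]
  ]
}}

```text
t: 11.2
tcp_pos: [0.5806, 0.059, 0.1629]
tool_rot: [-3.141, 0.0, 1.58]
wrist_force: [-0.3, -0.1, -3.0]
grip_width: 0.0258
```

Run:
```python
from h import *
t=grab('top');s=grab('side');o=r.observe();print(o['tcp_pos'],o['tool_rot'])
H=np.zeros((420,800,3),np.uint8);H[:400,:400]=cv2.resize(t[145:225,230:310],(400,400),interpolation=cv2.INTER_CUBIC);H[:400,400:]=cv2.resize(s[160:260,215:315],(400,400),interpolation=cv2.INTER_CUBIC)
cv2.imwrite('pics/f.png',H)
```

```text
[0.58061249 0.05897011 0.16288434] [-3.14149029e+00  9.98923455e-05  1.58071329e+00]
```

View pics/f.png

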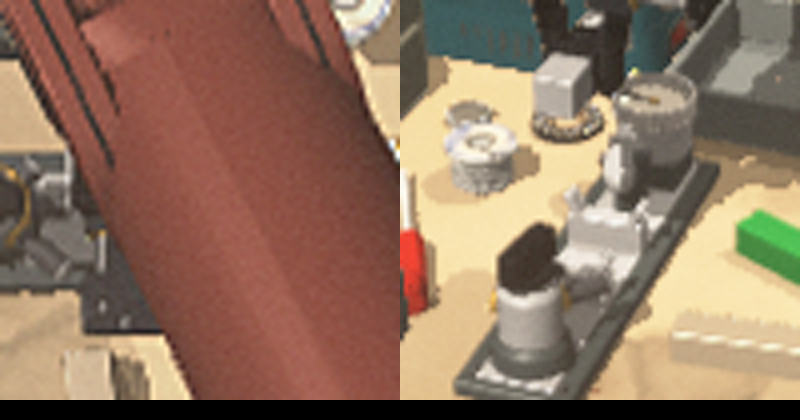

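Run:
```python
from h import *
for X in([.5805,.109,.171],[.5935,.109,.184],[.5675,.109,.184],[.5935,.109,.158],[.5675,.109,.158]):
    p=proj('side',X); print((p-[215,160]+.5)*4+[400,0])
```

```text
[552.90948986  96.10559956]
[531.65596666  73.38380032]
[572.3248831   80.68422928]
[533.82773489 111.26196571]
[574.06334189 118.72084195]
```

{"op": "drive_tool", "data": {
  "rows": [
    [[0,0,0,0,0,-30,15],[0,0,0,0,0,-50,15],[0,0,0,0,0,-65,15],[0,0,0,0,0,-80,15],[0,0,0,0,0,-92,15],[0,0,0,0,0,-102,15],[0,0,0,0,0,-110,15],[0,0,0,0,0,-115,15],[0,0,0,0,0,-116,15],[0,0,0,0,0,-116,15],[0,0,0,0,0,-116,15]]
  ]
}}

```text
t: 12.68
tcp_pos: [0.5806, 0.0586, 0.047]
tool_rot: [-3.141, -0.0, 1.581]
wrist_force: [-0.4, 3.6, -3.8]
grip_width: 0.0257
```

{"op": "drive_tool", "data": {
  "rows": [
    [[0,0,0,0,0,-1,30],[0,0,0,0,0,-1,45],[0,0,0,0,0,-1,50],[0,0,0,0,0,-1,50],[0,0,0,0,0,-1,50],[0,0,0,0,0,30,50],[0,0,0,0,0,70,50],[0,0,0,0,0,120,50],[0,0,0,-50,20,150,50],[0,0,0,-110,40,150,50],[0,0,0,-150,60,150,50],[0,0,0,-150,60,150,50]]
  ]
}}

```text
t: 14.18
tcp_pos: [0.4287, 0.1196, 0.1971]
tool_rot: [3.14, 0.005, 1.583]
wrist_force: [1.1, -0.5, -0.4]
grip_width: 0.05
```

```bash
cat >> h.py <<'E'
G=np.array([.5805,.0643]);GY=.01
def gp(a,b,z): return [G[0]+a*np.cos(GY)-b*np.sin(GY),G[1]+a*np.sin(GY)+b*np.cos(GY),z]
def dial(name):
    t=grab('top');s=grab('side')
    a=cv2.resize(t[165:210,205:335],None,fx=6,fy=6,interpolation=cv2.INTER_CUBIC)
    H=np.zeros((600,800,3),np.uint8);H[:270,:780]=a
    H[275:595,:320]=cv2.resize(t[172:196,298:322],(320,320),interpolation=cv2.INTER_CUBIC)
    H[275:595,330:780]=cv2.resize(s[170:202,258:303],(450,320),interpolation=cv2.INTER_CUBIC)
    cv2.imwrite('pics/'+name,H);cv2.imwrite('pics/raw_t_'+name,t);cv2.imwrite('pics/raw_s_'+name,s)
    C=np.array(gp(0,-.122,.082))
    for n,im in(('top',t),('side',s)):
        u,v=proj(n,C).astype(int);q=im[v-14:v+15,u-16:u+17]
        h=cv2.cvtColor(q,cv2.COLOR_BGR2HSV)
        m=cv2.inRange(h,(18,110,120),(33,255,255))
        k,l,st,c=cv2.connectedComponentsWithStats(m)
        for i in range(1,k):
            X=cast(n,c[i][0]+u-16,c[i][1]+v-14,.082)-C
            print(n,'yel',st[i,4],'r',round(np.hypot(X[0],X[1])*1e3,1),'cw',round(np.arctan2(-X[1],X[0]),2))
        # dark radial score, face radius 10-22mm
        g=cv2.cvtColor(im,cv2.COLOR_BGR2GRAY).astype(np.float32)
        for z,rr in((.078,(.016,.0185,.021)),(.079,(.009,.0115,.014))):
            A=np.arange(-.6,2.6,.1);sc=[]
            for b in A:
                p=np.array([proj(n,[C[0]+R*np.cos(b),C[1]-R*np.sin(b),z]) for R in rr],np.float32)
                sc.append(int(cv2.remap(g,p[:,:1],p[:,1:],cv2.INTER_LINEAR).mean()))
            print(n,rr[1],[f'{b:.1f}:{v}' for b,v in zip(A,sc)])
E
python3 -c "
from h import *
dial('g.png');print(r.observe()['tcp_pos'])"
```

```text
top yel 3 r 27.3 cw -0.08
top yel 2 r 27.0 cw 0.7
top yel 3 r 1.1 cw -2.69
top 0.0185 ['-0.6:201', '-0.5:192', '-0.4:201', '-0.3:211', '-0.2:229', '-0.1:235', '-0.0:229', '0.1:218', '0.2:174', '0.3:97', '0.4:174', '0.5:225', '0.6:234', '0.7:232', '0.8:234', '0.9:236', '1.0:224', '1.1:181', '1.2:137', '1.3:176', '1.4:213', '1.5:232', '1.6:226', '1.7:227', '1.8:227', '1.9:221', '2.0:225', '2.1:229', '2.2:230', '2.3:230', '2.4:227', '2.5:228']
top 0.0115 ['-0.6:230', '-0.5:230', '-0.4:230', '-0.3:230', '-0.2:230', '-0.1:232', '-0.0:235', '0.1:218', '0.2:187', '0.3:184', '0.4:209', '0.5:227', '0.6:234', '0.7:235', '0.8:233', '0.9:228', '1.0:214', '1.1:188', '1.2:159', '1.3:151', '1.4:178', '1.5:206', '1.6:219', '1.7:229', '1.8:230', '1.9:229', '2.0:230', '2.1:230', '2.2:230', '2.3:229', '2.4:229', '2.5:229']
side yel 2 r 12.0 cw -1.87
side 0.0185 ['-0.6:247', '-0.5:245', '-0.4:230', '-0.3:212', '-0.2:196', '-0.1:184', '-0.0:176', '0.1:181', '0.2:196', '0.3:205', '0.4:205', '0.5:201', '0.6:202', '0.7:203', '0.8:202', '0.9:201', '1.0:196', '1.1:169', '1.2:168', '1.3:194', '1.4:210', '1.5:210', '1.6:198', '1.7:193', '1.8:197', '1.9:203', '2.0:209', '2.1:212', '2.2:218', '2.3:218', '2.4:218', '2.5:221']
side 0.0115 ['-0.6:240', '-0.5:233', '-0.4:226', '-0.3:220', '-0.2:222', '-0.1:230', '-0.0:239', '0.1:245', '0.2:247', '0.3:246', '0.4:245', '0.5:247', '0.6:246', '0.7:243', '0.8:235', '0.9:219', '1.0:191', '1.1:159', '1.2:177', '1.3:211', '1.4:232', '1.5:232', '1.6:230', '1.7:225', '1.8:224', '1.9:228', '2.0:234', '2.1:235', '2.2:236', '2.3:231', '2.4:234', '2.5:238']
[0.4310572  0.11803174 0.19727309]
```

View pics/g.png

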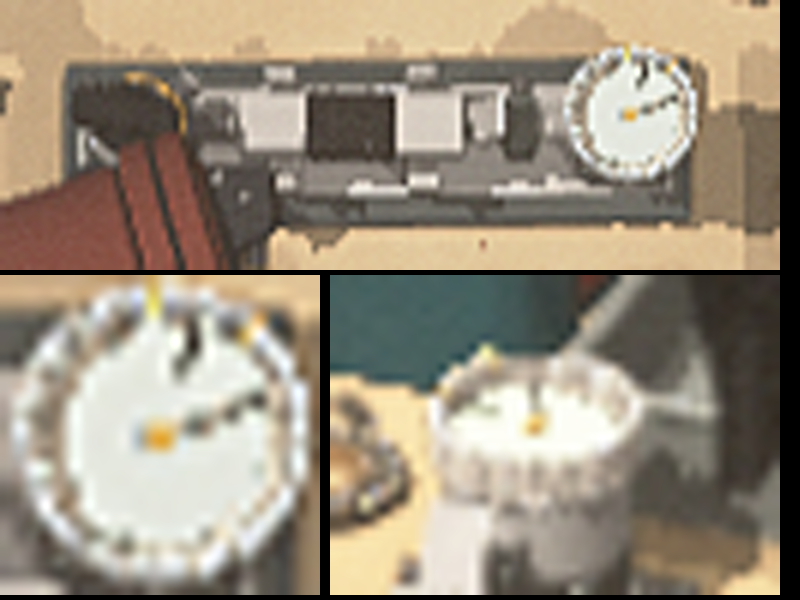

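{"op": "drive_tool", "data": {
  "rows": [
    [[0,0,0.15,30,-60,0,87],[0,0,0.3,60,-120,0,87],[0,0,0.46,110,-176,0,87],[0,0,0.46,151,-176,-20,87],[0,0,0.46,151,-176,-37,87],[0,0,0.46,151,-176,-37,87],[0,0,0.46,151,-176,-37,87],[0,0,0.46,151,-176,-37,87],[0,0,0.46,151,-176,-37,87]]
  ]
}}

```text
t: 15.4
tcp_pos: [0.5818, -0.0575, 0.1611]
tool_rot: [3.141, 0.002, 2.041]
wrist_force: [-1.1, 1.6, -0.3]
grip_width: 0.0872
```

{"op": "drive_tool", "data": {
  "rows": [
    [[0,0,0,0,0,-35,87],[0,0,0,0,0,-60,87],[0,0,0,0,0,-76,87],[0,0,0,0,0,-83,87],[0,0,0,0,0,-83,87],[0,0,0,0,0,-83,70],[0,0,0,0,0,-83,50],[0,0,0,0,0,-83,50],[0,0,0,0,0,-83,50],[0,0,0,0,0,-83,50],[0,0,0,0,0,-83,50]]
  ],
  "force": 15
}}

```text
t: 16.77
tcp_pos: [0.5823, -0.0572, 0.0772]
tool_rot: [3.14, 0.0, 2.041]
wrist_force: [4.4, 0.1, -0.1]
grip_width: 0.0574
```

{"op": "drive_tool", "data": {
  "rows": [
    [[0,0,-0.12,0,0,0,50],[0,0,-0.24,0,0,0,50],[0,0,-0.36,0,0,0,50],[0,0,-0.48,0,0,0,50],[0,0,-0.6,0,0,0,50],[0,0,-0.72,0,0,0,50],[0,0,-0.84,0,0,0,50],[0,0,-0.94,0,0,0,50],[0,0,-0.94,0,0,0,50],[0,0,-0.94,0,0,0,50]]
  ]
}}

```text
t: 18.02
tcp_pos: [0.5823, -0.0572, 0.0772]
tool_rot: [3.141, -0.001, 1.104]
wrist_force: [5.3, 1.4, -0.0]
grip_width: 0.0579
```

{"op": "drive_tool", "data": {
  "rows": [
    [[0,0,0,0,0,0,80],[0,0,0,0,0,0,87],[0,0,0,0,0,0,87],[0,0,0,0,0,40,87],[0,0,0,0,0,80,87],[0,0,0,0,0,100,87],[0,0,0.15,-50,60,120,70],[0,0,0.3,-100,120,120,50],[0,0,0.46,-150,176,120,50],[0,0,0.46,-150,176,120,50],[0,0,0.46,-150,176,120,50]]
  ]
}}

```text
t: 19.4
tcp_pos: [0.4296, 0.1208, 0.1967]
tool_rot: [3.142, 0.002, 1.565]
wrist_force: [1.2, -0.4, 0.1]
grip_width: 0.0517
```

```bash
python3 -c "
from h import *
dial('i.png');print(r.observe()['tcp_pos'])"
```

```text
top yel 2 r 26.9 cw 0.84
top yel 3 r 1.1 cw -2.69
top yel 1 r 23.8 cw 1.64
top yel 2 r 29.1 cw 1.68
top 0.0185 ['-0.6:211', '-0.5:215', '-0.4:205', '-0.3:210', '-0.2:229', '-0.1:232', '-0.0:224', '0.1:228', '0.2:226', '0.3:212', '0.4:213', '0.5:215', '0.6:230', '0.7:231', '0.8:233', '0.9:235', '1.0:232', '1.1:208', '1.2:145', '1.3:141', '1.4:191', '1.5:229', '1.6:221', '1.7:224', '1.8:227', '1.9:230', '2.0:230', '2.1:230', '2.2:230', '2.3:231', '2.4:227', '2.5:229']
top 0.0115 ['-0.6:229', '-0.5:229', '-0.4:229', '-0.3:229', '-0.2:229', '-0.1:229', '-0.0:229', '0.1:229', '0.2:229', '0.3:230', '0.4:231', '0.5:231', '0.6:232', '0.7:233', '0.8:233', '0.9:229', '1.0:216', '1.1:187', '1.2:149', '1.3:136', '1.4:169', '1.5:201', '1.6:218', '1.7:230', '1.8:230', '1.9:229', '2.0:230', '2.1:230', '2.2:229', '2.3:229', '2.4:229', '2.5:229']
side yel 2 r 27.9 cw 0.82
side yel 2 r 12.0 cw -1.87
side 0.0185 ['-0.6:248', '-0.5:247', '-0.4:240', '-0.3:230', '-0.2:224', '-0.1:224', '-0.0:222', '0.1:212', '0.2:200', '0.3:194', '0.4:196', '0.5:199', '0.6:205', '0.7:201', '0.8:193', '0.9:188', '1.0:191', '1.1:174', '1.2:173', '1.3:186', '1.4:209', '1.5:216', '1.6:205', '1.7:193', '1.8:204', '1.9:213', '2.0:217', '2.1:221', '2.2:225', '2.3:223', '2.4:220', '2.5:220']
side 0.0115 ['-0.6:251', '-0.5:251', '-0.4:251', '-0.3:251', '-0.2:249', '-0.1:247', '-0.0:246', '0.1:246', '0.2:246', '0.3:245', '0.4:245', '0.5:247', '0.6:246', '0.7:242', '0.8:233', '0.9:215', '1.0:184', '1.1:148', '1.2:161', '1.3:188', '1.4:207', '1.5:215', '1.6:219', '1.7:219', '1.8:222', '1.9:229', '2.0:236', '2.1:239', '2.2:241', '2.3:240', '2.4:242', '2.5:244']
[0.43165626 0.11805721 0.19673606]
```

View pics/i.png

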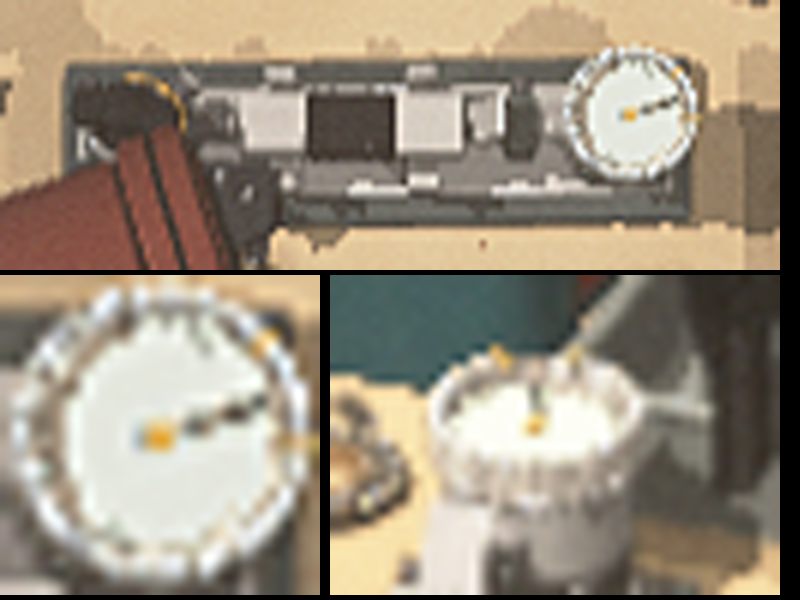

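{"op": "drive_tool", "data": {
  "rows": [
    [[0,0,0,60,-20,0,50],[0,0,0,120,-45,-10,50],[0,0,0,149,-54,-40,50],[0,0,0,149,-54,-80,50],[0,0,0,149,-54,-110,50],[0,0,0,149,-54,-130,50],[0,0,0,149,-54,-150,50],[0,0,0,149,-54,-150,50],[0,0,0,149,-54,-150,50],[0,0,0,149,-54,-150,50]]
  ],
  "force": 35
}}

```text
t: 20.75
tcp_pos: [0.5814, 0.0647, 0.048]
tool_rot: [3.14, 0.0, 1.561]
wrist_force: [0.3, 0.4, -0.9]
grip_width: 0.05
```

{"op": "drive_tool", "data": {
  "rows": [
    [[0,0,0,0,0,0,15],[0,0,0,0,0,0,15],[0,0,0,0,0,0,15],[0,0,0,0,0,0,15],[0,0,0,0,0,0,15],[0,0,0,0,0,0,15]]
  ]
}}

```text
t: 21.5
tcp_pos: [0.5807, 0.0645, 0.047]
tool_rot: [-3.141, 0.0, 1.561]
wrist_force: [-0.9, -0.6, 3.0]
grip_width: 0.0255
```

{"op": "drive_tool", "data": {
  "rows": [
    [[0,0,0,0,0,35,15],[0,0,0,0,0,75,15],[0,0,0,0,0,115,15],[0,0,-0.18,-5,40,115,15],[0,0,-0.36,-10,80,115,15],[0,0,-0.54,-15,120,115,15],[0,0,-0.72,-20,160,115,15],[0,0,-0.9,-25,200,115,15],[0,0,-1.08,-33,240,115,15],[0,0,-1.26,-33,280,115,15],[0,0,-1.44,-33,298,115,15],[0,0,-1.512,-33,298,115,15]]
  ]
}}

```text
t: 23.0
tcp_pos: [0.5463, 0.3649, 0.1611]
tool_rot: [-3.141, 0.001, 0.048]
wrist_force: [0.4, 0.4, -3.0]
grip_width: 0.0258
```

{"op": "drive_tool", "data": {
  "rows": [
    [[0,0,0,0,0,0,15],[0,0,0,0,0,0,15],[0,0,0,0,0,-40,15],[0,0,0,0,0,-80,15]]
  ]
}}

```text
t: 23.5
tcp_pos: [0.5483, 0.3621, 0.0813]
tool_rot: [-3.141, -0.001, 0.049]
wrist_force: [-0.4, 0.3, -2.3]
grip_width: 0.0257
```

{"op": "drive_tool", "data": {
  "rows": [
    [[0,0,0,0,1,-25,15],[0,0,0,0,1,-45,15],[0,0,0,0,1,-55,15],[0,0,0,0,1,-57,15],[0,0,0,0,1,-57,15],[0,0,0,0,1,-57,30],[0,0,0,0,1,-57,50],[0,0,0,0,1,-57,50],[0,0,0,0,1,-20,55],[0,0,0,0,1,40,55],[0,0,0,0,1,80,60],[0,0,0,0,1,100,60]]
  ]
}}

```text
t: 25.0
tcp_pos: [0.5483, 0.3643, 0.1847]
tool_rot: [-3.14, -0.003, 0.049]
wrist_force: [0.8, 0.2, 0.2]
grip_width: 0.0594
```

{"op": "drive_tool", "data": {
  "rows": [
    [[0,0,0.03,-50,-60,30,60],[0,0,0.03,-80,-120,30,60],[0,0,0.03,-100,-180,30,60],[0,0,0.03,-100,-240,30,60],[0,0,0.03,-100,-300,30,60],[0,0,0.03,-100,-360,30,60],[0,0,0.03,-100,-420,30,60],[0,0,0.03,-100,-500,30,60],[0,0,0.03,-100,-500,30,60],[0,0,0.03,-100,-500,30,60],[0,0,0.03,-100,-500,30,60]]
  ]
}}

```text
t: 26.38
tcp_pos: [0.4475, -0.1355, 0.2114]
tool_rot: [-3.141, 0.001, 0.079]
wrist_force: [-0.5, -0.5, 0.1]
grip_width: 0.0603
```

```bash
cat >> h.py <<'E'
def posts(t):
    h=cv2.cvtColor(t,cv2.COLOR_BGR2HSV);m=cv2.inRange(h,(8,20,205),(24,75,255));m[:160]=0;m[300:]=0;m[:,:180]=0
    for c in cv2.findContours(m,0,1)[0]:
        if cv2.contourArea(c)>120:
            rr=cv2.minAreaRect(c);q=[cast('top',*p,.026)[:2] for p in cv2.boxPoints(rr)]
            e=[q[1]-q[0],q[2]-q[1]];e=max(e,key=np.linalg.norm);e=e*np.sign(e[0])
            print('post',cast('top',*rr[0],.026)[:2].round(4),'dir',np.arctan2(e[1],e[0]).round(3),np.linalg.norm(e).round(3),cv2.contourArea(c))
E
python3 - <<'E'
from h import *
t=grab('top','t5.png');grab('side','s5.png');posts(t);o=r.observe();print(o['tcp_pos'],o['tool_rot'])
a=cv2.resize(t[170:270,130:330],(800,400),interpolation=cv2.INTER_CUBIC);cv2.imwrite('pics/j.png',a)
m=(t.max(2)<75).astype(np.uint8);m[:180]=0;m[225:]=0;m[:,:140]=0;m[:,170:]=0
k,l,st,c=cv2.connectedComponentsWithStats(m)
print([(st[i],cast('top',*c[i],.0435).round(4)) for i in range(1,k) if st[i,4]>40])
E
```

```text
post [0.4573 0.2453] dir 0.072 0.097 271.0
post [0.4789 0.1439] dir 0.106 0.098 266.0
[ 0.44775393 -0.13513577  0.21168086] [-3.14128211e+00  3.24484267e-04  8.07176730e-02]
[]
```

View pics/j.png

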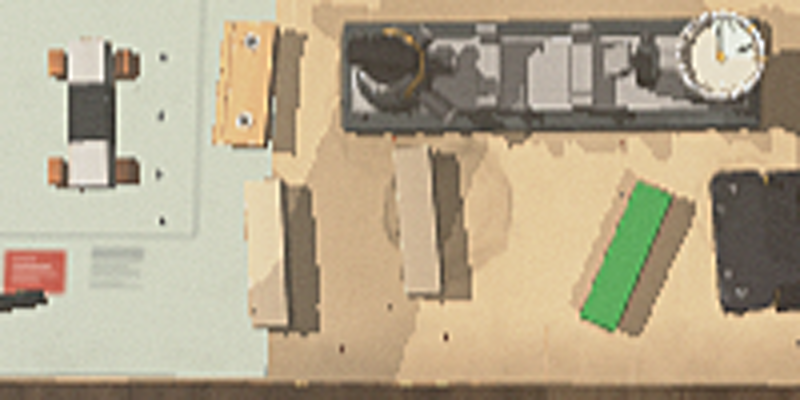

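{"op": "drive_tool", "data": {
  "rows": [
    [[0,0,0,9,60,0,60],[0,0,0,9,120,0,60],[0,0,0,9,180,0,60],[0,0,0,9,240,0,60],[0,0,0,9,300,-40,60],[0,0,0,9,360,-80,60],[0,0,0,9,380,-110,60],[0,0,0,9,380,-110,60],[0,0,0,9,380,-110,60],[0,0,0,9,380,-110,60]]
  ],
  "force": 25
}}

```text
t: 27.72
tcp_pos: [0.4576, 0.243, 0.1031]
tool_rot: [3.141, -0.002, 0.077]
wrist_force: [0.1, -0.4, -0.7]
grip_width: 0.06
```

{"op": "drive_tool", "data": {
  "rows": [
    [[0,0,0,0,0,-50,60],[0,0,0,0,0,-75,60],[0,0,0,0,0,-85,60],[0,0,0,0,0,-86,60],[0,0,0,0,0,-86,60],[0,0,0,0,0,-86,15],[0,0,0,0,0,-86,15],[0,0,0,0,0,-86,15],[0,0,0,0,0,-86,15],[0,0,0,0,0,-86,15]]
  ]
}}

```text
t: 28.98
tcp_pos: [0.4567, 0.2437, 0.0159]
tool_rot: [-3.141, -0.0, 0.079]
wrist_force: [-0.1, -0.3, 0.2]
grip_width: 0.0256
```

{"op": "drive_tool", "data": {
  "rows": [
    [[0,0,0,0,0,50,15],[0,0,0,0,0,100,15],[0,0,0.15,0,0,145,15],[0,0,0.33,20,-40,145,15],[0,0,0.5,40,-80,145,15],[0,0,0.68,80,-120,145,15],[0,0,0.86,124,-160,145,15],[0,0,1.04,124,-185,145,15],[0,0,1.22,124,-185,145,15],[0,0,1.4,124,-185,145,15],[0,0,1.502,124,-185,145,15],[0,0,1.502,124,-185,145,15]]
  ]
}}

```text
t: 30.48
tcp_pos: [0.5805, 0.0584, 0.1605]
tool_rot: [-3.141, -0.0, 1.58]
wrist_force: [-0.2, 1.3, -1.5]
grip_width: 0.0259
```

{"op": "drive_tool", "data": {
  "rows": [
    [[0,0,0,0,0,0,15],[0,0,0,0,0,0,15]]
  ]
}}

```text
t: 30.72
tcp_pos: [0.5807, 0.0586, 0.1608]
tool_rot: [-3.142, 0.0, 1.58]
wrist_force: [-0.5, -0.2, -1.1]
grip_width: 0.0254
```

Run:
```python
from h import *
s=grab('side','s6.png');o=r.observe();print(o['tcp_pos'],o['tool_rot'])
p=o['tcp_pos']+[0,0,-.003]
q=[proj('side',p+[a,.05,b]).round(1).tolist() for a in(-.013,.013) for b in(-.013,.013)];print(q)
h=cv2.cvtColor(s,cv2.COLOR_BGR2HSV);m=cv2.inRange(h,(8,15,140),(25,75,255));
u,v=np.mean(q,0).astype(int);m[:v-18]=0;m[v+18:]=0;m[:,:u-18]=0;m[:,u+20:]=0
for c in cv2.findContours(m,0,1)[0]:
  if cv2.contourArea(c)>30: print(cv2.boundingRect(c),cv2.minAreaRect(c))
cv2.imwrite('pics/k.png',cv2.resize(s[v-30:v+30,u-40:u+40],(640,480),interpolation=cv2.INTER_CUBIC));print(u-40,v-30)
```

```text
[0.5806502  0.0586607  0.16089419] [-3.14152440e+00  1.21921005e-04  1.57988637e+00]
[[258.2, 193.8], [257.8, 184.4], [248.2, 191.9], [247.7, 182.6]]
(265, 185, 7, 21) ((268.0860595703125, 195.05328369140625), (5.613215923309326, 20.189470291137695), 5.19442892074585)
(234, 185, 13, 21) ((240.0, 195.0), (20.0, 12.0), 90.0)
212 158
```

{"op": "drive_tool", "data": {
  "rows": [
    [[0,0,0,0,0,-25,15],[0,0,0,0,0,-45,15],[0,0,0,0,0,-60,15],[0,0,0,0,0,-72,15],[0,0,0,0,0,-84,15],[0,0,0,0,0,-94,15],[0,0,0,0,0,-101,15],[0,0,0,0,0,-104,15],[0,0,0,0,0,-104,15],[0,0,0,0,0,-104,15]]
  ]
}}

```text
t: 32.02
tcp_pos: [0.5805, 0.0586, 0.0569]
tool_rot: [-3.141, -0.0, 1.581]
wrist_force: [0.1, 4.4, -2.7]
grip_width: 0.026
```

{"op": "drive_tool", "data": {
  "rows": [
    [[0,0,0,0,0,0,30],[0,0,0,0,0,0,45],[0,0,0,0,0,0,50],[0,0,0,0,0,0,50],[0,0,0,0,0,40,50],[0,0,0,0,0,80,50],[0,0,0,0,0,130,50],[0,0,0,-50,20,140,50],[0,0,0,-110,40,140,50],[0,0,0,-150,60,140,50],[0,0,0,-150,60,140,50]]
  ]
}}

```text
t: 33.4
tcp_pos: [0.4286, 0.1197, 0.1972]
tool_rot: [3.14, 0.004, 1.584]
wrist_force: [1.4, -0.3, 0.8]
grip_width: 0.0496
```

```bash
python3 -c "
from h import *
dial('l.png');print(r.observe()['tcp_pos'])"
```

```text
top yel 2 r 26.9 cw 0.84
top yel 4 r 1.1 cw -2.12
top yel 1 r 29.0 cw 1.63
top 0.0185 ['-0.6:210', '-0.5:214', '-0.4:203', '-0.3:209', '-0.2:229', '-0.1:232', '-0.0:223', '0.1:227', '0.2:225', '0.3:212', '0.4:211', '0.5:215', '0.6:230', '0.7:231', '0.8:232', '0.9:234', '1.0:232', '1.1:207', '1.2:145', '1.3:141', '1.4:190', '1.5:228', '1.6:220', '1.7:224', '1.8:228', '1.9:230', '2.0:231', '2.1:230', '2.2:229', '2.3:230', '2.4:227', '2.5:228']
top 0.0115 ['-0.6:229', '-0.5:229', '-0.4:229', '-0.3:229', '-0.2:228', '-0.1:228', '-0.0:229', '0.1:229', '0.2:229', '0.3:229', '0.4:229', '0.5:230', '0.6:231', '0.7:233', '0.8:233', '0.9:228', '1.0:214', '1.1:184', '1.2:146', '1.3:135', '1.4:168', '1.5:202', '1.6:218', '1.7:230', '1.8:230', '1.9:229', '2.0:230', '2.1:230', '2.2:230', '2.3:230', '2.4:230', '2.5:229']
side yel 2 r 27.9 cw 0.82
side yel 2 r 12.0 cw -1.87
side 0.0185 ['-0.6:249', '-0.5:248', '-0.4:240', '-0.3:230', '-0.2:224', '-0.1:224', '-0.0:222', '0.1:213', '0.2:201', '0.3:195', '0.4:196', '0.5:198', '0.6:204', '0.7:200', '0.8:193', '0.9:189', '1.0:191', '1.1:173', '1.2:172', '1.3:186', '1.4:209', '1.5:216', '1.6:204', '1.7:192', '1.8:205', '1.9:214', '2.0:217', '2.1:221', '2.2:225', '2.3:224', '2.4:221', '2.5:220']
side 0.0115 ['-0.6:251', '-0.5:251', '-0.4:251', '-0.3:251', '-0.2:249', '-0.1:247', '-0.0:246', '0.1:247', '0.2:246', '0.3:245', '0.4:245', '0.5:246', '0.6:246', '0.7:242', '0.8:234', '0.9:216', '1.0:185', '1.1:149', '1.2:162', '1.3:188', '1.4:207', '1.5:215', '1.6:219', '1.7:219', '1.8:221', '1.9:228', '2.0:237', '2.1:239', '2.2:241', '2.3:241', '2.4:242', '2.5:244']
[0.43107543 0.11819316 0.1973218 ]
```

View pics/l.png

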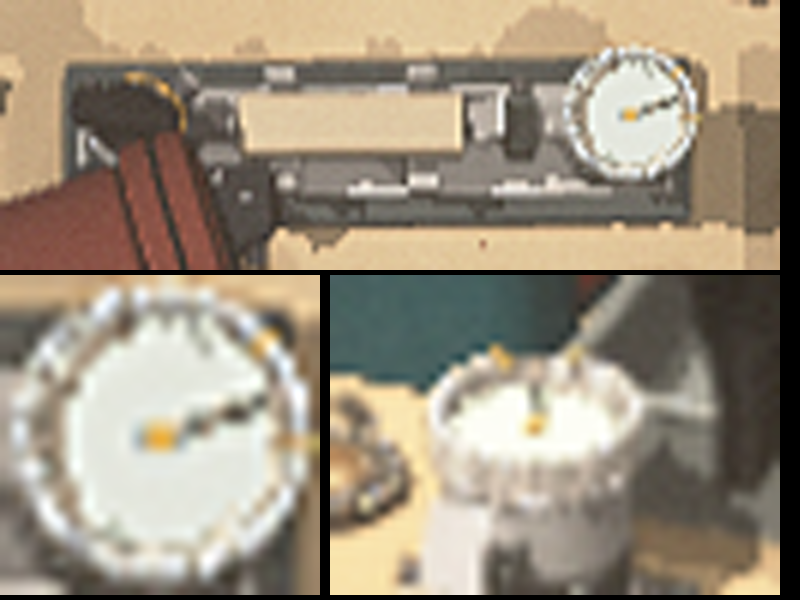

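{"op": "drive_tool", "data": {
  "rows": [
    [[0,0,0,60,-20,0,50],[0,0,0,120,-45,-10,50],[0,0,0,150,-54,-40,50],[0,0,0,150,-54,-80,50],[0,0,0,150,-54,-110,50],[0,0,0,150,-54,-130,50],[0,0,0,150,-54,-146,50],[0,0,0,150,-54,-146,50],[0,0,0,150,-54,-146,50],[0,0,0,150,-54,-146,15],[0,0,0,150,-54,-146,15],[0,0,0,150,-54,-146,15]]
  ],
  "force": 25
}}

```text
t: 35.0
tcp_pos: [0.5809, 0.0645, 0.0512]
tool_rot: [3.141, 0.0, 1.581]
wrist_force: [0.2, -0.3, 0.4]
grip_width: 0.028
```

{"op": "drive_tool", "data": {
  "rows": [
    [[0,0,0,0,0,0,15],[0,0,0,0,0,0,15],[0,0,0,0,0,35,15],[0,0,0,0,0,75,15],[0,0,0,0,0,110,15],[0,0,-0.18,-20,-40,110,15],[0,0,-0.36,-40,-80,110,15],[0,0,-0.54,-56,-120,110,15],[0,0,-0.72,-56,-170,110,15],[0,0,-0.9,-56,-220,110,15],[0,0,-1.08,-56,-270,110,15],[0,0,-1.26,-56,-330,110,15]]
  ]
}}

```text
t: 36.5
tcp_pos: [0.5247, -0.2661, 0.1608]
tool_rot: [-3.141, -0.0, 0.316]
wrist_force: [1.3, 0.4, -1.8]
grip_width: 0.0259
```

{"op": "drive_tool", "data": {
  "rows": [
    [[0,0,-0.16,0,-50,0,15],[0,0,-0.32,0,-70,0,15],[0,0,-0.32,0,-70,-30,15],[0,0,-0.32,0,-70,-65,15],[0,0,-0.32,0,-70,-95,15],[0,0,-0.32,0,-70,-115,15],[0,0,-0.32,0,-70,-123,15],[0,0,-0.32,0,-70,-126,15],[0,0,-0.32,0,-70,-126,15],[0,0,-0.32,0,-70,-126,15]]
  ]
}}

```text
t: 37.75
tcp_pos: [0.5252, -0.3357, 0.0358]
tool_rot: [3.141, -0.001, 0.001]
wrist_force: [-0.1, 0.1, -1.4]
grip_width: 0.0259
```

{"op": "drive_tool", "data": {
  "rows": [
    [[0,0,0,0,0,-3,15],[0,0,0,0,0,-6,15],[0,0,0,0,0,-6,15]]
  ]
}}

```text
t: 38.12
tcp_pos: [0.5248, -0.3355, 0.0291]
tool_rot: [3.141, -0.0, 0.001]
wrist_force: [-1.2, 1.0, 2.7]
grip_width: 0.026
```

Contact with the rails; release and go back up, with a look at both rack and the second post.

{"op": "drive_tool", "data": {
  "rows": [
    [[0,0,0,0,0,0,28],[0,0,0,0,0,0,36],[0,0,0,0,0,0,40],[0,0,0,0,0,20,40],[0,0,0,0,0,60,40],[0,0,0,0,0,110,40],[0,0,0,-30,60,170,50],[0,0,0,-60,120,180,60],[0,0,0,-80,180,180,60],[0,0,0,-80,240,180,60],[0,0,0,-80,300,180,60],[0,0,0,-80,300,180,60]]
  ]
}}

```text
t: 39.62
tcp_pos: [0.4446, -0.0314, 0.2106]
tool_rot: [3.14, -0.002, 0.006]
wrist_force: [0.2, -0.7, -0.0]
grip_width: 0.0598
```

{"op": "drive_tool", "data": {
  "rows": [
    [[0,0,0.1,0,0,0,60],[0,0,0.1,0,0,0,60]]
  ]
}}

```text
t: 39.88
tcp_pos: [0.4449, -0.035, 0.21]
tool_rot: [3.14, -0.001, 0.101]
wrist_force: [-1.0, -0.4, -0.2]
grip_width: 0.0601
```

Run:
```python
from h import *
t=grab('top','t7.png');s=grab('side','s7.png');posts(t);o=r.observe();print(o['tcp_pos'],o['tool_rot'])
H=np.zeros((600,800,3),np.uint8)
H[:400]=cv2.resize(t[170:250,320:480],(800,400),interpolation=cv2.INTER_CUBIC);H[400:,:400]=cv2.resize(s[130:190,290:410],(400,200),interpolation=cv2.INTER_CUBIC)
H[400:,400:]=cv2.resize(t[195:255,180:300],(400,200),interpolation=cv2.INTER_CUBIC);cv2.imwrite('pics/m.png',H)
```

```text
post [0.4786 0.1437] dir 0.099 0.098 251.5
post [ 0.5283 -0.3401] dir -0.031 0.098 282.5
[ 0.44482786 -0.03558649  0.20956339] [ 3.14107234e+00 -7.29999430e-04  9.82515678e-02]
```

View pics/m.png

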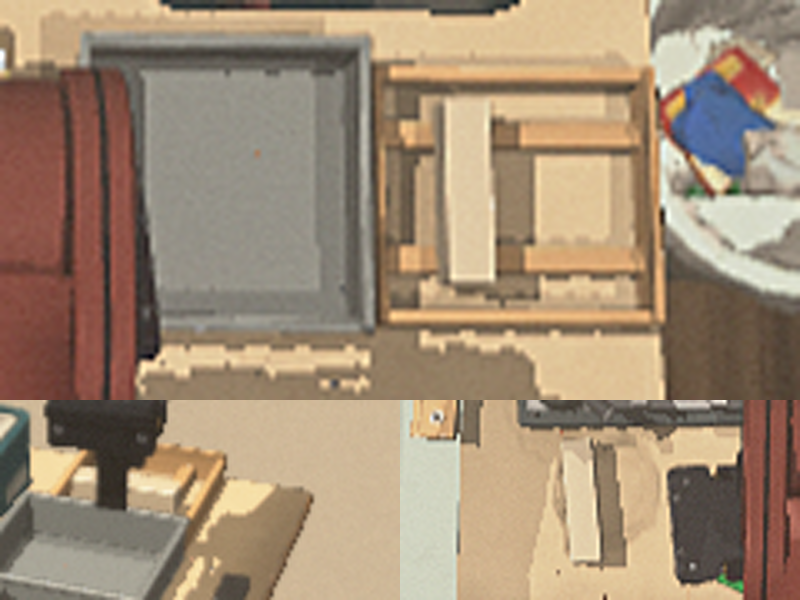

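{"op": "drive_tool", "data": {
  "rows": [
    [[0,0,0,10,60,0,60],[0,0,0,20,120,-30,60],[0,0,0,34,179,-70,60],[0,0,0,34,179,-100,60],[0,0,0,34,179,-100,60],[0,0,0,34,179,-100,60],[0,0,0,34,179,-150,60],[0,0,0,34,179,-180,60],[0,0,0,34,179,-194,60],[0,0,0,34,179,-194,60],[0,0,0,34,179,-194,60]]
  ]
}}

```text
t: 41.35
tcp_pos: [0.4799, 0.1436, 0.0165]
tool_rot: [3.142, -0.002, 0.1]
wrist_force: [0.2, 1.1, 0.2]
grip_width: 0.06
```

{"op": "drive_tool", "data": {
  "rows": [
    [[0,0,0,0,0,0,15],[0,0,0,0,0,0,15],[0,0,0,0,0,0,15],[0,0,0,0,0,0,15],[0,0,0,0,0,0,15],[0,0,0,0,0,0,15]]
  ]
}}

```text
t: 42.1
tcp_pos: [0.4787, 0.1436, 0.0149]
tool_rot: [-3.142, 0.0, 0.101]
wrist_force: [0.3, -0.2, 1.2]
grip_width: 0.0256
```

{"op": "drive_tool", "data": {
  "rows": [
    [[0,0,0,0,0,50,15],[0,0,0,0,0,100,15],[0,0,0,0,0,146,15],[0,0,0.18,0,-20,146,15],[0,0,0.36,0,-40,146,15],[0,0,0.54,40,-60,146,15],[0,0,0.72,80,-85,146,15],[0,0,0.9,102,-85,146,15],[0,0,1.08,102,-85,146,15],[0,0,1.26,102,-85,146,15],[0,0,1.44,102,-85,146,15],[0,0,1.48,102,-85,146,15]]
  ]
}}

```text
t: 43.6
tcp_pos: [0.5805, 0.0585, 0.1605]
tool_rot: [-3.141, -0.0, 1.582]
wrist_force: [0.4, 0.2, -0.7]
grip_width: 0.0262
```

{"op": "drive_tool", "data": {
  "rows": [
    [[0,0,0,0,0,0,15],[0,0,0,0,0,0,15],[0,0,0,0,0,0,15]]
  ]
}}

```text
t: 43.98
tcp_pos: [0.5807, 0.0586, 0.161]
tool_rot: [3.142, 0.0, 1.58]
wrist_force: [0.0, 0.3, -0.8]
grip_width: 0.026
```

{"op": "drive_tool", "data": {
  "rows": [
    [[0,0,0,0,0,-25,15],[0,0,0,0,0,-45,15],[0,0,0,0,0,-60,15],[0,0,0,0,0,-72,15],[0,0,0,0,0,-84,15],[0,0,0,0,0,-94,15],[0,0,0,0,0,-102,15],[0,0,0,0,0,-105,15],[0,0,0,0,0,-105,15],[0,0,0,0,0,-105,15]]
  ]
}}

```text
t: 45.22
tcp_pos: [0.5805, 0.0586, 0.0559]
tool_rot: [-3.141, -0.0, 1.581]
wrist_force: [-1.0, 4.6, -2.1]
grip_width: 0.026
```

{"op": "drive_tool", "data": {
  "rows": [
    [[0,0,0,0,0,0,30],[0,0,0,0,0,0,45],[0,0,0,0,0,0,50],[0,0,0,0,0,0,50],[0,0,0,0,0,40,50],[0,0,0,0,0,80,50],[0,0,0,0,0,130,50],[0,0,0,-50,20,140,50],[0,0,0,-110,40,140,50],[0,0,0,-150,60,140,50],[0,0,0,-150,60,140,50]]
  ]
}}

```text
t: 46.6
tcp_pos: [0.4288, 0.1195, 0.1963]
tool_rot: [3.139, 0.008, 1.583]
wrist_force: [0.5, -1.6, -0.1]
grip_width: 0.0502
```

```bash
python3 -c "
from h import *
dial('n.png');print(r.observe()['tcp_pos'])"
```

```text
top yel 2 r 26.9 cw 0.84
top yel 3 r 1.1 cw -2.69
top yel 1 r 23.8 cw 1.64
top yel 1 r 29.0 cw 1.63
top 0.0185 ['-0.6:211', '-0.5:215', '-0.4:204', '-0.3:210', '-0.2:229', '-0.1:233', '-0.0:223', '0.1:227', '0.2:226', '0.3:211', '0.4:212', '0.5:215', '0.6:230', '0.7:231', '0.8:233', '0.9:236', '1.0:231', '1.1:206', '1.2:144', '1.3:142', '1.4:192', '1.5:229', '1.6:222', '1.7:225', '1.8:228', '1.9:230', '2.0:231', '2.1:231', '2.2:230', '2.3:231', '2.4:227', '2.5:228']
top 0.0115 ['-0.6:229', '-0.5:229', '-0.4:229', '-0.3:229', '-0.2:230', '-0.1:230', '-0.0:230', '0.1:229', '0.2:229', '0.3:230', '0.4:231', '0.5:231', '0.6:232', '0.7:233', '0.8:233', '0.9:228', '1.0:215', '1.1:186', '1.2:147', '1.3:134', '1.4:167', '1.5:201', '1.6:218', '1.7:231', '1.8:231', '1.9:230', '2.0:230', '2.1:230', '2.2:230', '2.3:230', '2.4:230', '2.5:229']
side yel 2 r 27.9 cw 0.82
side yel 2 r 12.0 cw -1.87
side 0.0185 ['-0.6:249', '-0.5:248', '-0.4:240', '-0.3:230', '-0.2:223', '-0.1:224', '-0.0:221', '0.1:212', '0.2:201', '0.3:195', '0.4:196', '0.5:198', '0.6:205', '0.7:202', '0.8:194', '0.9:188', '1.0:189', '1.1:174', '1.2:173', '1.3:186', '1.4:209', '1.5:216', '1.6:204', '1.7:193', '1.8:204', '1.9:213', '2.0:216', '2.1:220', '2.2:225', '2.3:223', '2.4:221', '2.5:220']
side 0.0115 ['-0.6:251', '-0.5:251', '-0.4:251', '-0.3:251', '-0.2:249', '-0.1:247', '-0.0:246', '0.1:246', '0.2:246', '0.3:245', '0.4:245', '0.5:247', '0.6:246', '0.7:242', '0.8:233', '0.9:215', '1.0:184', '1.1:149', '1.2:161', '1.3:187', '1.4:205', '1.5:213', '1.6:218', '1.7:218', '1.8:220', '1.9:228', '2.0:236', '2.1:238', '2.2:241', '2.3:240', '2.4:242', '2.5:244']
[0.43113024 0.11778621 0.19632408]
```

View pics/n.png

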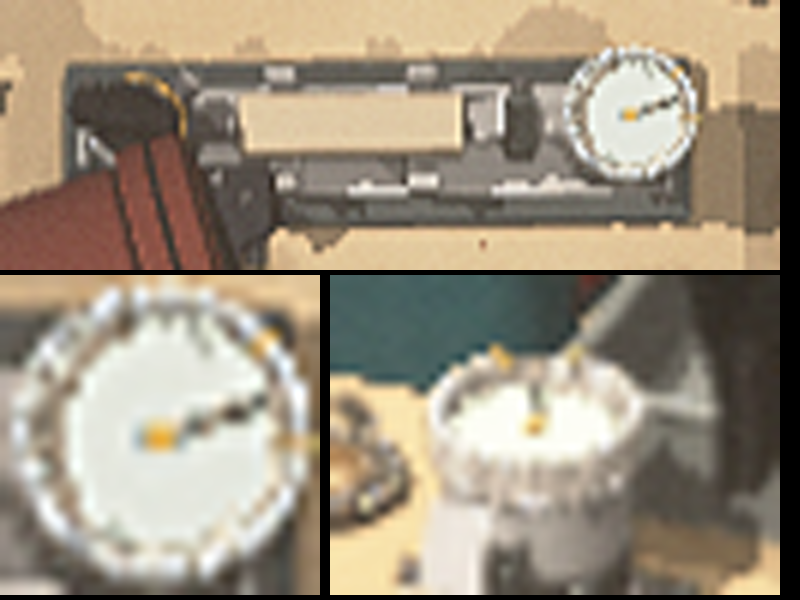

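{"op": "drive_tool", "data": {
  "rows": [
    [[0,0,0,60,-20,0,50],[0,0,0,120,-45,-10,50],[0,0,0,150,-54,-40,50],[0,0,0,150,-54,-80,50],[0,0,0,150,-54,-110,50],[0,0,0,150,-54,-130,50],[0,0,0,150,-54,-145,50],[0,0,0,150,-54,-145,50],[0,0,0,150,-54,-145,50],[0,0,0,150,-54,-145,15],[0,0,0,150,-54,-145,15],[0,0,0,150,-54,-145,15]]
  ]
}}

```text
t: 48.2
tcp_pos: [0.5809, 0.0645, 0.0512]
tool_rot: [3.141, 0.0, 1.581]
wrist_force: [0.1, -0.1, 0.4]
grip_width: 0.0277
```

{"op": "drive_tool", "data": {
  "rows": [
    [[0,0,0,0,0,0,15],[0,0,0,0,0,0,15],[0,0,0,0,0,35,15],[0,0,0,0,0,75,15],[0,0,0,0,0,110,15],[0,0,-0.18,-20,-40,110,15],[0,0,-0.36,-40,-80,110,15],[0,0,-0.54,-57,-120,110,15],[0,0,-0.72,-57,-170,110,15],[0,0,-0.9,-57,-220,110,15],[0,0,-1.08,-57,-270,110,15],[0,0,-1.26,-57,-330,110,15]]
  ]
}}

```text
t: 49.7
tcp_pos: [0.5237, -0.2662, 0.1609]
tool_rot: [3.141, -0.0, 0.316]
wrist_force: [1.7, 0.1, -0.6]
grip_width: 0.0261
```

{"op": "drive_tool", "data": {
  "rows": [
    [[0,0,-0.16,0,-60,0,15],[0,0,-0.32,0,-110,0,15],[0,0,-0.32,0,-128,0,15],[0,0,-0.32,0,-128,-30,15],[0,0,-0.32,0,-128,-65,15],[0,0,-0.32,0,-128,-95,15],[0,0,-0.32,0,-128,-115,15],[0,0,-0.32,0,-128,-125,15],[0,0,-0.32,0,-128,-129,15],[0,0,-0.32,0,-128,-129,15]]
  ]
}}

```text
t: 50.95
tcp_pos: [0.5241, -0.3936, 0.0325]
tool_rot: [3.141, -0.001, 0.001]
wrist_force: [0.4, -0.1, -0.5]
grip_width: 0.0256
```

{"op": "drive_tool", "data": {
  "rows": [
    [[0,0,0,0,0,-2,15],[0,0,0,0,0,-3,15],[0,0,0,0,0,-3,15],[0,0,0,0,0,-3,28],[0,0,0,0,0,-3,36],[0,0,0,0,0,-3,36],[0,0,0,0,0,20,36],[0,0,0,0,0,60,36],[0,0,0,0,0,110,36],[0,0,0,-50,60,170,50],[0,0,0,-80,120,180,60],[0,0,0,-80,180,180,60]]
  ]
}}

```text
t: 52.45
tcp_pos: [0.4492, -0.2429, 0.2106]
tool_rot: [3.139, -0.002, -0.001]
wrist_force: [1.0, 0.5, 1.3]
grip_width: 0.0566
```

{"op": "drive_tool", "data": {
  "rows": [
    [[0,0,0,0,60,0,60],[0,0,0,0,120,0,60],[0,0,0,0,180,0,60],[0,0,0,0,200,0,60],[0,0,0,0,200,0,60],[0,0,0,0,200,0,60],[0,0,0,0,200,0,60]]
  ]
}}

```text
t: 53.32
tcp_pos: [0.4497, -0.045, 0.2079]
tool_rot: [-3.141, 0.0, -0.002]
wrist_force: [-0.6, 0.0, -0.1]
grip_width: 0.0601
```

Run:
```python
from h import *
t=grab('top','t8.png');s=grab('side','s8.png');posts(t);o=r.observe();print(o['tcp_pos'],o['t'])
H=np.zeros((600,800,3),np.uint8)
H[:300]=cv2.resize(t[140:275,120:480],(800,300),interpolation=cv2.INTER_CUBIC)
H[300:,:400]=cv2.resize(t[175:245,375:468],(400,300),interpolation=cv2.INTER_CUBIC);H[300:,400:]=cv2.resize(s[120:195,290:390],(400,300),interpolation=cv2.INTER_CUBIC)
cv2.imwrite('pics/o.png',H)
```

```text
post [ 0.5259 -0.3993] dir -0.037 0.098 281.5
post [ 0.5283 -0.3401] dir -0.029 0.098 283.0
[ 0.44971182 -0.04453658  0.20781028] 53.425
```

View pics/o.png

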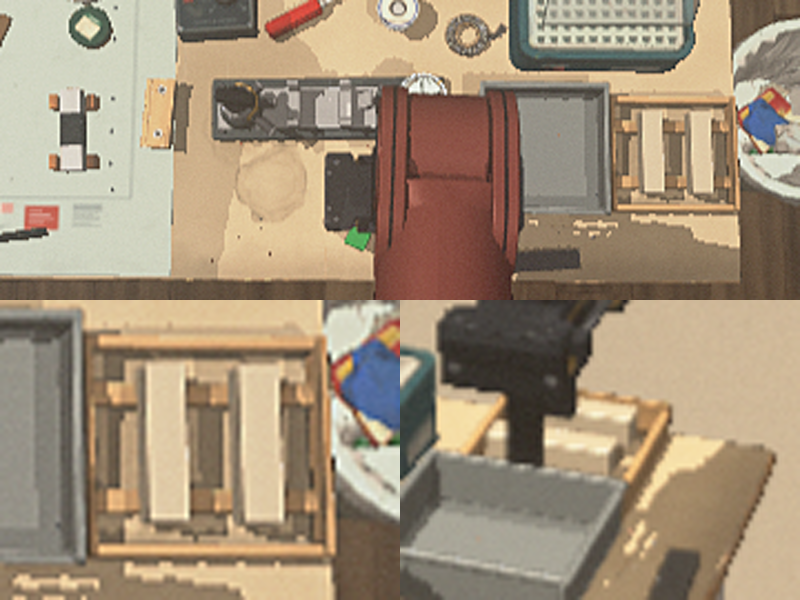

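```bash
python3 -c "
from h import *
order.job_done()"
```

```text
the job is handed in; nothing more can be done
```

The job is handed in at about 53 s on the robot's clock. Both posts gauged good, so both went on the rack and the bin is empty. I could find only two posts on the bench, plus the green look-alike, which I left alone.

- **Turret:** turned 1.4 rad to the 100 mm stud.
- **Zero:** with the master seated and released, the needle read about 1.22–1.25 rad. I turned the bezel clockwise 0.94 rad. Its tabs then stood at 0.84 and 1.65 rad, middle about 1.245, with the zero bar under the needle.
- **Master:** returned to its oak rest. A picture afterwards shows it lying in both notches, though an automatic position check of it failed, so this rests on the picture alone.
- **Posts:** each needle stopped where the master's had, in the middle between the tabs. One post had been knocked about 5 cm aside, so I measured it again before picking it up.
- **Rack:** both posts lie across both rails, within about 4 mm of the rack's middle and 0.04 rad askew. In the last picture the arm was clear of everything and the bystanders in view had not visibly moved. The dial was partly hidden by the arm, so the bezel was last checked with the second post seated.

The final check of the bezel angle and the rack positions relies on a top camera at about 2.7 mm per pixel.

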